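# Load the pressure cooker with sauce bottles and lock its lid

### The job

Finish loading the pressure cooker on the hob: stand every filled sauce bottle that is still on the worktop upright in the cooker with the others, easing those apart to make room. Then set the lid on, twist it clockwise until it is drawn down tight with its handle straight over the cooker's handle, and only after that turn the hob knob clockwise all the way to full. Tip no bottle over and leave the rest of the table alone.

Things in the scene. Friction and masses are not known exactly. Their poses are not given: they have to be found in the camera images.
- new1_mid (a point): Filled sauce bottle to load (may be absent), on the worktop between hob and lid: 112 mm tall, 0.32 kg, dark red, paper band. Foot 38 mm across, widening to 56 mm at 11 mm up; body 56 mm in diameter to 58 mm up; sloping shoulder to 78 mm; then neck and steel cap, 32 mm in diameter, to 112 mm: grip there. Point: on its axis, 56 mm above the underside; z along the axis, up.
- new2_mid (a point): Filled sauce bottle to load (may be absent), on the worktop between hob and lid: 112 mm tall, 0.32 kg, dark red, paper band. Foot 38 mm across, widening to 56 mm at 11 mm up; body 56 mm in diameter to 58 mm up; sloping shoulder to 78 mm; then neck and steel cap, 32 mm in diameter, to 112 mm: grip there. Point: on its axis, 56 mm above the underside; z along the axis, up.
- new3_mid (a point): Filled sauce bottle to load (may be absent), on the worktop between hob and lid: 112 mm tall, 0.32 kg, dark red, paper band. Foot 38 mm across, widening to 56 mm at 11 mm up; body 56 mm in diameter to 58 mm up; sloping shoulder to 78 mm; then neck and steel cap, 32 mm in diameter, to 112 mm: grip there. Point: on its axis, 56 mm above the underside; z along the axis, up.
- new4_mid (a point): Filled sauce bottle to load (may be absent), on the worktop between hob and lid: 112 mm tall, 0.32 kg, dark red, paper band. Foot 38 mm across, widening to 56 mm at 11 mm up; body 56 mm in diameter to 58 mm up; sloping shoulder to 78 mm; then neck and steel cap, 32 mm in diameter, to 112 mm: grip there. Point: on its axis, 56 mm above the underside; z along the axis, up.
- old1_mid (a point): Filled sauce bottle, same make as the ones to load, already standing loose in the cooker, one of five spaced round the wall, with 40 to 48 mm free between neighbours. It may be pushed aside but stays standing in the cooker. Point: on its axis, 56 mm above the underside; z along the axis, up.
- old2_mid (a point): Filled sauce bottle, same make as the ones to load, already standing loose in the cooker, one of five spaced round the wall, with 40 to 48 mm free between neighbours. It may be pushed aside but stays standing in the cooker. Point: on its axis, 56 mm above the underside; z along the axis, up.
- old3_mid (a point): Filled sauce bottle, same make as the ones to load, already standing loose in the cooker, one of five spaced round the wall, with 40 to 48 mm free between neighbours. It may be pushed aside but stays standing in the cooker. Point: on its axis, 56 mm above the underside; z along the axis, up.
- old4_mid (a point): Filled sauce bottle, same make as the ones to load, already standing loose in the cooker, one of five spaced round the wall, with 40 to 48 mm free between neighbours. It may be pushed aside but stays standing in the cooker. Point: on its axis, 56 mm above the underside; z along the axis, up.
- old5_mid (a point): Filled sauce bottle, same make as the ones to load, already standing loose in the cooker, one of five spaced round the wall, with 40 to 48 mm free between neighbours. It may be pushed aside but stays standing in the cooker. Point: on its axis, 56 mm above the underside; z along the axis, up.
- old6_mid (a point): Filled sauce bottle, same make as the ones to load, already standing loose in the cooker, in the middle. It may be pushed aside but stays standing in the cooker. Point: on its axis, 56 mm above the underside; z along the axis, up.
- pot_rim (a point): Centre of the mouth of the open pressure cooker, level with the top edge of its steel wall; x along its long handle, z up. The cooker stands fixed on the hob. Inside it is 235 mm across. A springy grey seal ring stands 7 mm above the edge. Three tabs, 80 mm long, stick out just below the edge to 129 mm from the axis, at 60, 180 and 300 degrees round from the handle.
- pot_floor (a point): Centre of the flat rack plate in the cooker on which the bottles stand, 118 mm below its edge. Beside the middle bottle there is room only in the ring along the wall, bottle axes 84 to 88 mm from here: up to four more fit there. No gap is wide enough yet: a bottle pushed down between two neighbours wedges them apart with its tapered foot (5 to 20 N; the wet glass slides easily).
- pot_handle (a point): Middle of the cooker's own long black handle (24 mm wide, 26 mm tall, 146 to 261 mm from the cooker's axis, top 4 mm below the edge of the wall), 200 mm out along the x of pot_rim; same axes.
- lid_centre (a point): Centre of the upper face of the steel lid's disc; x along its long black handle, z up. Lid 270 mm across, 0.65 kg, lying right way up on the worktop with this point 22 mm above it. Set on the cooker it rests on the seal with this point 10 mm above pot_rim; twisted home it is drawn to 7 mm, handle exactly over the cooker's handle, against stops. Friction keeps it there.
- lid_lug (a point): Middle of one of three inward lugs at the foot of the lid's skirt, 43 mm long, at 60, 180 and 300 degrees round from its handle (this one 180). They pass down between the cooker's tabs only with the lid's handle 32 to 88 degrees anticlockwise (from above) of the cooker's handle, 45 to 60 is good, centred within 3 mm; turned clockwise they run under the tabs' sloping undersides.
- lid_grip (a point): Where to lift the lid: middle of its handle bar over the centre of mass, 15 mm from the axis, 27 mm above the disc's face. The bar is 24 mm wide, 22 mm tall, level, from 30 mm behind the axis to 255 mm ahead of it along the lid's x; 12 mm is free under it, but for two supports narrower than the bar.
- lid_twist (a point): A good place on the lid's handle bar for twisting, mid-bar, 170 mm from the lid's axis. Twisting takes up to about 15 N sideways here; the bar sinks 3 mm on the way as the lid is drawn down.
- hob_knob_grip (a point): Black knob on the hob, about 0.26 m from the cooker's axis. Point on its vertical axis at the height to grip: a bar 42 mm long, 14 mm thick, 32 mm tall, its top 7 mm above this point; x along the bar (turns with it), z up.
- hob_knob (a joint): Angle of the hob knob, rad: 0 is off, grows as it is turned clockwise seen from above, 2.4 is full heat at its end stop (more than one grasp). Light friction; it stays where it is left.
- salt_pot: Small white salt bowl, 64 mm across, 45 mm tall, a bystander near the lid and the bottles; origin under its centre.

How it is judged:
By the outcome, as a careful person would: the job done as asked, in the order asked, and still so for the second after the job is handed in, with the robot touching nothing.
Of new1, new2, new3, new4 only 2 to 4 are there at a start; the rules pass over those that are not, and their reading is None.
At some moment in a run one of lid may be knocked a few centimetres aside while the robot is not near it.
It also fails if it takes over 210 s, if anything falls off the work surface, if the arm or the gripper's body presses on something with over 40 N, if the wrist force passes 120 N, or if a joint passes its speed limit or range.

### The arm

A 7-joint arm with a two-finger parallel gripper is mounted at the origin on the work surface. World frame = base frame: x ahead of the robot, y to its left, z up, the work surface at z = 0. Lengths are in m, angles in rad, forces in N, time in s.
With the tool pointing down it reaches from about 0.4 to 0.925 m from the base axis. Payload 5.6 kg.
Tool frame: the origin (TCP) lies at the very end of the fingers, on their centre line; the grasp point (between the pads) lies behind it (r.grip_depth is the z of the grasp point in the tool frame, in m); z points along the fingers, y is the direction in which the jaws open and shut (so a half turn about z gives the same grasp; the last joint's range is limited). The gripper opens to 85 mm and grips with 20 to 120 N. Pads are 22 mm wide; open, the fingers measure 114 mm over their backs; the gripper's body (76 mm by 85 mm) begins 54 mm behind the grasp point. The pads swing forward as they close: fully open they stand 13 mm farther back than shut.
Start: joints at [-1.209, 0.468, -0.012, 1.603, 0.006, 1.071, -0.056], TCP at [0.256, 0.597, 0.231] pointing down, gripper open.
Joint ranges: [-2.53, 2.53], [-0.31, 2.02], [-1.57, 1.55], [0.28, 2.44], [-1.29, 4.43], [0.15, 1.84], [-2.92, 2.92]. Speed limits (rad/s): [2.57, 2.57, 3.14, 3.14, 3.14, 3.14, 3.14].

### API

Orientations are given as a rotation vector (axis times angle).
In Python, from plant import r gives the robot as it stands. The module is installed in compiled form; this text tells all that it offers.
- The arm moves only by the shell command python3 -m creep 'ROWS' [OPENING]. ROWS is JSON, a list of rows, each an object with "dp": the shift along the world's x, y, z in mm, a list of three; "turn": the turn, a rotation vector about the world's x, y, z in degrees, a list of three. In form: [{"dp": [dx, dy, dz], "turn": [rx, ry, rz]}, ...]. A call has 1 to 8 rows; each row shifts and turns the commanded pose from where the row before left it; what a row does not reach is not made up. A row lasts 1/10 s, in which the tool goes at most 50 mm and 8.59 degrees, less where a joint would pass 70% of its speed; a pose out of reach is approached as far as the arm can. A call with a gripper value outside its range is refused whole. OPENING is the finger opening in mm, from 0 to 85.4, set as the call begins (- or left out, the last holds). The fingers move at their own pace and stop on an object; the grip force is fixed at half the most. Time passes only in rows, so rows that do not move let the fingers close. It gives the time, the measured TCP pose, the force and the opening at its end, in the units of the state.
- r.state(): the state, without advancing time (a new reading comes with each control period).
- r.capture(name): name is "scene" or "top" or "wrist"; returns a dict with "img" (420x560x3 uint8, red, green, blue), "fx", "fy", "cx", "cy" (pixels), "position" and "attitude" of the camera in the world; the wrist camera has in their place "hand_eye" (4x4, takes a point from camera to tool coordinates, whose origin is the TCP and whose axes are the flange's). Camera axes: x right, y up, looking along -z (the intrinsics and any distortion apply to the point x, -y, -z); pixel columns grow to the right and rows downward; lengths in m; the calibration is good to about 2 mm. A picture is of the moment at which its call begins: read the wrist's pose just before it. There is no depth.
- r.hand_in(): hands the job in, once; it reports no verdict.
Trained networks look in the newest picture that a camera, given by its name, has taken for a name from the list of things; names that differ only in an ending like _2 or _b are one class to them, and where a whole thing is asked for, a point or a joint stands for the part that bears it (a point fixed in the world has none). Each returns a list of dicts, best first, with "conf" (0 to 1); they miss things now and then, are a little off and sometimes report something else, mostly with a low value. They report only what shows in the picture. A call takes as long as a camera call.
- r.boxes_of(camera, query): "location" ([x, y, z] in m, in world coordinates, good to about 4 mm: the middle of the surface that is visible of it).
- r.silhouettes(camera, query): "pixels" (420x560 bool, what is visible of it).
The state is a dict: "time_s": time; "joint_positions": joint angles; "qd": joint speeds; "tau": joint torques, N m; "position": TCP position; "eef_rot": TCP orientation; "force": force on the tool from outside, world axes, zero at the start; "moment": the same for the moment, N m; "opening": finger opening in m.
Only numpy, scipy, OpenCV 4.12 (cv2) and the standard library are available. Lean on these libraries where they do the work, as an engineer would, in place of code of your own. Each camera call takes 0.05 s, during which the arm holds its last target.

## Working session

There is one attempt and no reset: what is moved stays moved. The work goes in short steps, Python scripts to look and compute and a shell command to move; the robot and the scene stay as the last step left them, time stands still between calls to the robot, and variables do not carry over. Pictures are saved under pics/ and viewed, and the job is handed in when it is done.

```bash
ls; mkdir -p pics; cat > h.py <<'E'
import numpy as np, cv2
from plant import r
def save(cam,fn):
    c=r.capture(cam); cv2.imwrite('pics/'+fn,c['img'][:,:,::-1]); return c
E
python3 - <<'E'
from h import *
s=r.state(); print({k:np.round(v,3) for k,v in s.items()}); print(r.grip_depth)
for c in ['scene','top','wrist']:
    d=save(c,c+'0.png'); print(c,{k:(np.round(v,4).tolist() if not isinstance(v,str) else v) for k,v in d.items() if k!='img'})
E
```

```text
pics
{'time_s': np.float64(0.0), 'joint_positions': array([-1.209,  0.468, -0.012,  1.604,  0.006,  1.071, -0.056]), 'qd': array([ 0.001,  0.001,  0.001, -0.001,  0.   ,  0.002,  0.002]), 'tau': array([ 1.0000e-03, -5.3239e+01,  2.2000e-02, -2.5130e+01,  1.1000e-02,
        8.0000e-03,  0.0000e+00]), 'position': array([0.256, 0.597, 0.23 ]), 'eef_rot': array([-6.320e-01, -3.077e+00,  3.000e-03]), 'force': array([ 0.904, -0.114,  0.188]), 'moment': array([-0.002,  0.05 ,  0.048]), 'opening': np.float64(0.085)}
-0.0187
scene {'fx': 497.5187, 'fy': 497.5187, 'cx': 277.8764, 'cy': 212.3201, 'position': [1.0219, 0.5421, 1.1348], 'attitude': [0.2841, 0.7814, 2.3939]}
top {'fx': 511.8423, 'fy': 511.8423, 'cx': 280.3048, 'cy': 207.9856, 'position': [0.4005, -0.0696, 1.3219], 'attitude': [0.069, -0.083, -1.589]}
wrist {'fx': 340.6111, 'fy': 340.6111, 'cx': 278.9604, 'cy': 205.2592, 'hand_eye': [[0.0003, 0.9535, 0.3014, 0.0775], [1.0, -0.0001, -0.0006, -0.0004], [-0.0005, 0.3014, -0.9535, -0.143], [0.0, 0.0, 0.0, 1.0]]}
```

View pics/scene0.png

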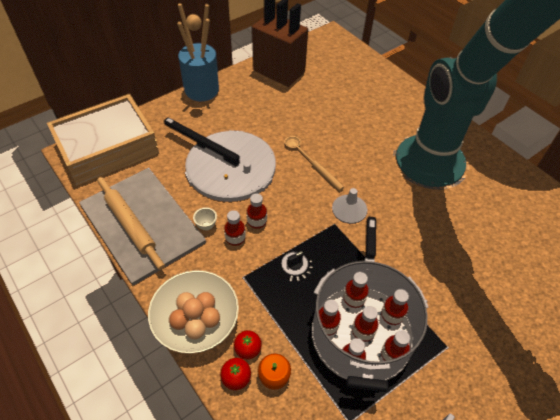

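View pics/top0.png

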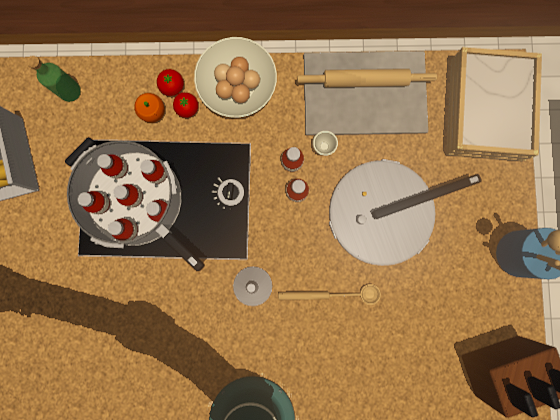

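View pics/wrist0.png

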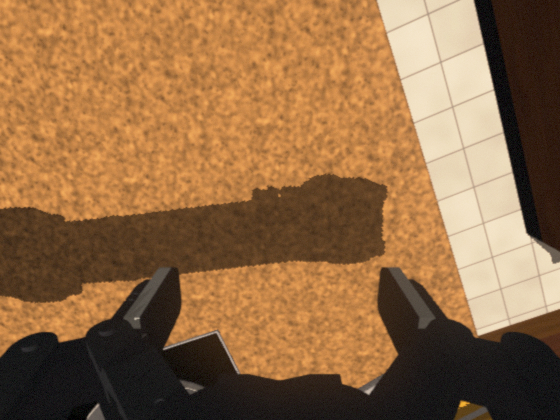

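```bash
python3 - <<'E'
from h import *
for cam in ['top','scene','wrist']:
    r.capture(cam)
    for q in ['new1_mid','old1_mid','old6_mid','pot_rim','pot_floor','pot_handle','lid_centre','lid_lug','lid_grip','lid_twist','hob_knob_grip','salt_pot']:
        try:
            b=r.boxes_of(cam,q); print(cam,q,[(np.round(x['location'],3).tolist(),round(float(x['conf']),2)) for x in b[:12]])
        except Exception as e: print(cam,q,e)
print(r.state()['time_s'])
E
```

```text
top new1_mid [([0.645, -0.114, 0.073], 0.59)]
top old1_mid [([0.521, 0.214, 0.1], 0.75)]
top old6_mid [([0.557, 0.283, 0.091], 0.84)]
top pot_rim [([0.566, 0.309, 0.067], 0.57), ([0.473, 0.295, 0.09], 0.54)]
top pot_floor [([0.568, 0.308, 0.064], 0.85), ([0.524, 0.213, 0.101], 0.73)]
top pot_handle [([0.568, 0.31, 0.064], 0.79)]
top lid_centre [([0.518, -0.348, 0.02], 0.68)]
top lid_lug [([0.511, -0.347, 0.028], 0.76)]
top lid_grip [([0.515, -0.347, 0.023], 0.71), ([0.56, -0.125, 0.069], 0.53)]
top lid_twist [([0.512, -0.347, 0.021], 0.93)]
top hob_knob_grip [([0.571, 0.047, 0.025], 0.57), ([0.698, -0.204, 0.022], 0.16)]
top salt_pot [([0.697, -0.203, 0.022], 0.68), ([0.565, 0.311, 0.065], 0.38)]
scene new1_mid [([0.662, -0.099, 0.064], 0.59)]
scene old1_mid [([0.536, 0.23, 0.09], 0.67)]
scene old6_mid [([0.578, 0.301, 0.089], 0.68), ([0.56, 0.375, 0.094], 0.58)]
scene pot_rim [([0.555, 0.293, 0.086], 0.87), ([0.537, -0.332, 0.026], 0.28)]
scene pot_floor [([0.555, 0.289, 0.088], 0.55)]
scene pot_handle [([0.55, 0.293, 0.084], 0.96)]
scene lid_centre [([0.536, -0.336, 0.025], 0.71), ([0.663, -0.101, 0.064], 0.7)]
scene lid_lug [([0.536, -0.333, 0.025], 0.83), ([0.581, 0.058, 0.036], 0.5)]
scene lid_grip [([0.538, -0.334, 0.019], 0.63)]
scene lid_twist [([0.54, -0.329, 0.024], 0.63)]
scene hob_knob_grip [([0.583, 0.057, 0.036], 0.66)]
scene salt_pot [([0.686, -0.21, 0.031], 0.79), ([0.536, -0.332, 0.026], 0.22)]
wrist new1_mid []
wrist old1_mid [([0.459, 0.284, 0.022], 0.58)]
wrist old6_mid []
wrist pot_rim [([0.461, 0.286, 0.018], 0.72)]
wrist pot_floor [([0.459, 0.282, 0.022], 0.57)]
wrist pot_handle []
wrist lid_centre []
wrist lid_lug []
wrist lid_grip []
wrist lid_twist []
wrist hob_knob_grip [([0.458, 0.286, 0.02], 0.69)]
wrist salt_pot []
2.1
```

```bash
cat >> h.py <<'E'
from scipy.spatial.transform import Rotation as R
from scipy.optimize import least_squares
def pose(c,s=None):
    if 'hand_eye' in c:
        T=np.eye(4); T[:3,:3]=R.from_rotvec(s['eef_rot']).as_matrix(); T[:3,3]=s['position']
        return T@np.array(c['hand_eye'])
    T=np.eye(4); T[:3,:3]=R.from_rotvec(c['attitude']).as_matrix(); T[:3,3]=c['position']; return T
def ray(c,uv,s=None):
    T=pose(c,s); d=np.array([(uv[0]-c['cx'])/c['fx'],-(uv[1]-c['cy'])/c['fy'],-1.]); return T[:3,3],T[:3,:3]@d
def atz(c,uv,z,s=None):
    o,d=ray(c,uv,s); return o+d*(z-o[2])/d[2]
def proj(c,P,s=None):
    T=pose(c,s); p=(np.atleast_2d(P)-T[:3,3])@T[:3,:3]; return np.c_[c['cx']+c['fx']*p[:,0]/-p[:,2], c['cy']-c['fy']*p[:,1]/-p[:,2]]
def tri(rays):
    A=0;b=0
    for o,d in rays:
        d=d/np.linalg.norm(d);M=np.eye(3)-np.outer(d,d);A=A+M;b=b+M@o
    x=np.linalg.solve(A,b); return x,[float(np.linalg.norm((np.eye(3)-np.outer(d,d)/(d@d))@(x-o))) for o,d in rays]
def crop(im,x0,y0,w,h,k,fn):
    cv2.imwrite('pics/'+fn,cv2.resize(im[y0:y0+h,x0:x0+w,::-1],None,fx=k,fy=k,interpolation=cv2.INTER_CUBIC))
import pickle
E
python3 - <<'E'
from h import *
t=r.capture('top'); s=r.capture('scene'); pickle.dump((t,s),open('c0.pkl','wb'))
crop(t['img'],50,125,210,150,3.8,'t_pot.png'); crop(s['img'],240,210,210,200,3.0,'s_pot.png')
crop(t['img'],270,130,220,140,3.6,'t_lid.png'); crop(s['img'],150,110,200,150,4,'s_lid.png')
E
```

```text
(no output)
```

View pics/t_pot.png

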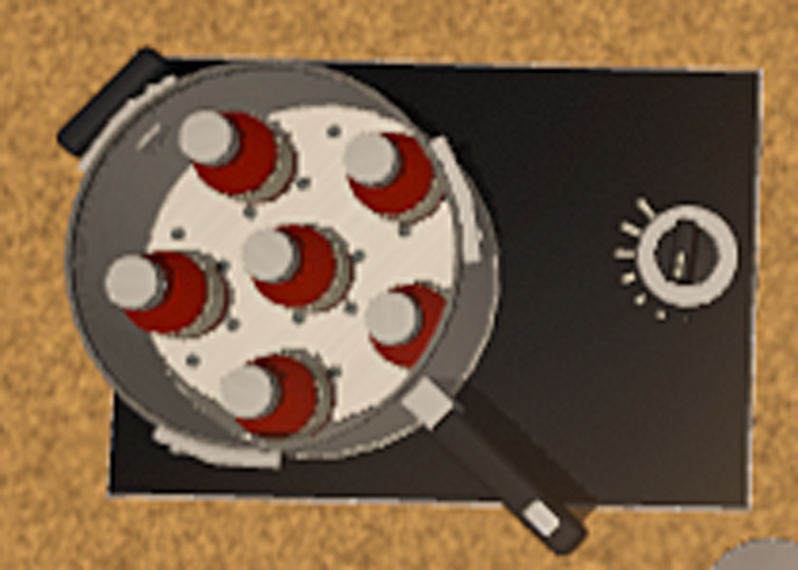

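View pics/s_pot.png

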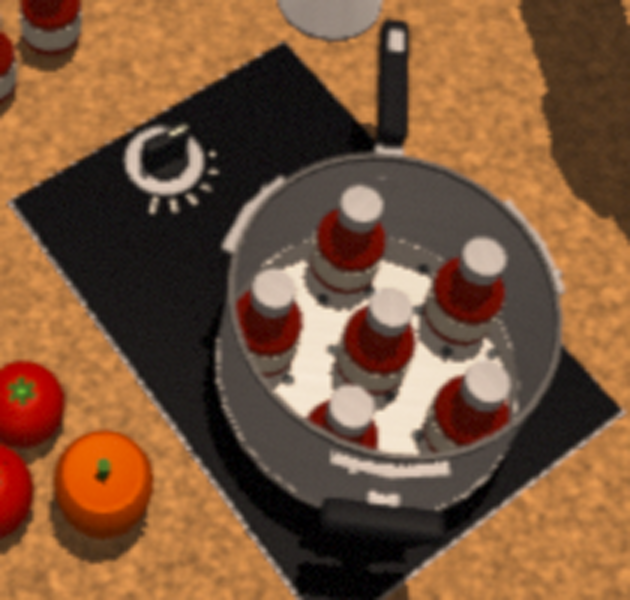

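View pics/t_lid.png

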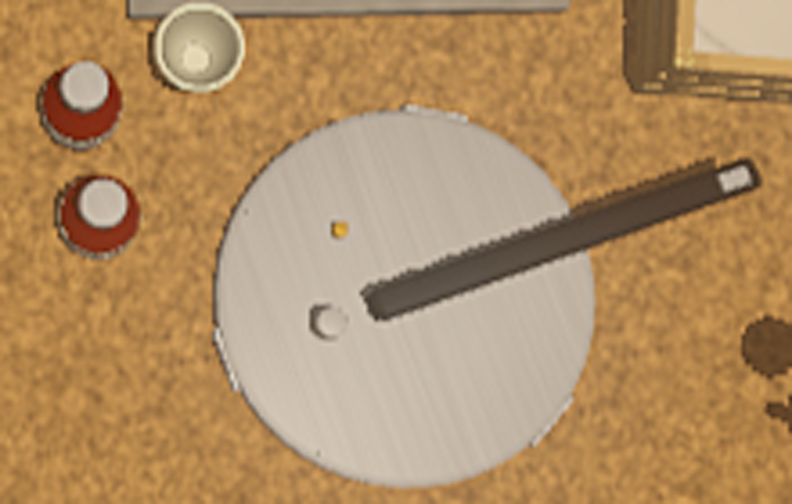

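View pics/s_lid.png

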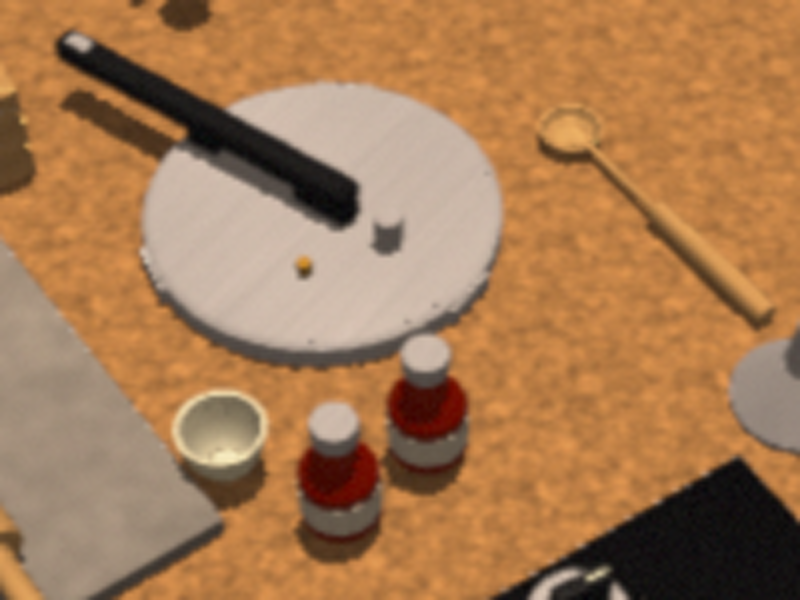

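```bash
cat >> h.py <<'E'
def up(p,x0,y0,k): return ((np.array(p,float)+.5)/k-.5)+[x0,y0]
E
python3 - <<'E'
from h import *
t,s=pickle.load(open('c0.pkl','rb'))
tp=lambda p:up(p,50,125,3.8); sp=lambda p:up(p,240,210,3.0); tl=lambda p:up(p,270,130,3.6); sl=lambda p:up(p,150,110,4)
def T(a,b): 
    x,e=tri([ray(t,a),ray(s,b)]); return np.round(x,4).tolist(),np.round(np.array(e)*1e3,1).tolist()
print('newA',T(tl((84,84)),sl((334,421)))); print('newB',T(tl((102,202)),sl((426,354))))
O=[(207,137),(371,160),(136,283),(270,255),(395,317),(249,391)]; S=[(361,206),(484,257),(273,290),(391,311),(486,384),(352,409)]
for o in O:
    best=min((tri([ray(t,tp(o)),ray(s,sp(q))])[1][0],q) for q in S); 
    c=[(q,T(tp(o),sp(q))) for q in S]; c=[x for x in c if max(x[1][1])<6 ]
    print('old',o,c)
print('knob',T(tp((687,253)),sp((165,150))))
print('lidmark',T(tl((735,178)),sl((78,42)))); print('lidnear',T(tl((370,303)),sl((345,195)))); print('pothandlemark',T(tp((543,518)),sp((397,41))),T(tp((427,402)),sp((391,150))))
print('lidpin',T(tl((330,316)),sl((388,222))),'spoon',T(tl((340,229)),sl((305,266))))
# rim fit
from numpy import cos,sin
P=[(66,270),(270,62),(498,265),(300,459),(400,105),(105,390),(95,160)];Q=[(229,270),(395,153),(562,300),(410,457),(260,200),(500,175),(300,400),(520,400)]
P=np.array([tp(p) for p in P]);Q=np.array([sp(p) for p in Q])
def f(x):
    th=np.linspace(0,2*np.pi,721); C=np.c_[x[0]+x[3]*cos(th),x[1]+x[3]*sin(th),0*th+x[2]]
    o=[]
    for c,pp in((t,P),(s,Q)):
        q=proj(c,C); ctr=q.mean(0)
        for p in pp:
            d=np.linalg.norm(q-p,axis=1);i=d.argmin(); o.append(d[i]*np.sign(np.linalg.norm(p-ctr)-np.linalg.norm(q[i]-ctr)))
    return o
z=least_squares(f,[.55,.29,.15,.12]); print(z.x,np.round(z.fun,1))
E
```

```text
newA ([0.6492, -0.114, 0.1105], [0.9, 0.9])
newB ([0.5698, -0.1243, 0.1091], [0.8, 0.8])
old (207, 137) [((361, 206), ([0.6037, 0.2748, 0.2953], [1.1, 1.1])), ((352, 409), ([0.6359, 0.3343, 0.1239], [1.4, 1.4]))]
old (371, 160) [((273, 290), ([0.6201, 0.2319, 0.1233], [0.6, 0.6]))]
old (136, 283) [((484, 257), ([0.5334, 0.3335, 0.235], [1.3, 1.3])), ((486, 384), ([0.5455, 0.3776, 0.122], [1.3, 1.3]))]
old (270, 255) [((391, 311), ([0.5612, 0.2953, 0.1216], [1.6, 1.6]))]
old (395, 317) [((361, 206), ([0.5206, 0.2176, 0.1234], [2.0, 2.0])), ((352, 409), ([0.5434, 0.28, -0.126], [5.8, 5.8]))]
old (249, 391) [((484, 257), ([0.4767, 0.3061, 0.1261], [1.7, 1.7])), ((486, 384), ([0.4837, 0.3528, -0.0149], [5.0, 5.0]))]
knob ([0.5705, 0.045, 0.025], [1.3, 1.3])
lidmark ([0.5858, -0.5673, 0.0579], [0.5, 0.5])
lidnear ([0.5058, -0.3125, 0.0549], [2.3, 2.3])
pothandlemark ([0.3957, 0.1248, 0.1326], [1.3, 1.3]) ([0.4682, 0.1964, 0.1263], [1.0, 1.0])
lidpin ([0.4944, -0.2825, 0.0464], [2.5, 2.5]) spoon ([0.5582, -0.2957, 0.0284], [1.3, 1.3])
[0.55350587 0.28684457 0.141325   0.12322262] [ 0.8  1.2  6.2 -1.5  0.6  0.7  1.9 -1.5 -3.9 -0.4  2.4 -3.   3.  -3.4
 -2.8]
```

```bash
python3 - <<'E'
from h import *
p=np.array([(.6359,.3343),(.6201,.2319),(.5206,.2176),(.4767,.3061),(.5455,.3776)])
z=least_squares(lambda x:np.linalg.norm(p-x[:2],axis=1)-.086,[.55,.29]);print(z.x,z.fun)
a=np.degrees(np.arctan2(*(p-z.x[:2]).T[::-1]));print(a)
for i in range(5):
    j=(i+1)%5; m=(p[i]+p[j])/2; u=(m-z.x)/np.linalg.norm(m-z.x); print(i,j,np.linalg.norm(p[i]-p[j])-.056, z.x+u*.086, np.degrees(np.arctan2(u[1],u[0])))
M=R.from_rotvec(r.state()['eef_rot']).as_matrix();print(M)
h=np.array([.3957,.1248]);print(np.linalg.norm(h-z.x),np.degrees(np.arctan2(*(h-z.x)[::-1])))
E
```

```text
[0.56091565 0.29331845] [-0.00054744 -0.00070631 -0.00021751 -0.00081993 -0.00032024]
[  28.65813668  -46.06125344 -118.03269484  171.36998554  100.36520265]
0 1 0.04761177539256819 [0.645935  0.2803681] -8.660858510227355
1 2 0.04452233582642221 [0.57263797 0.20812111] -82.16585207891463
2 3 0.04278997924890963 [0.48416112 0.25452746] -153.1884137866571
3 4 0.04322545036430924 [0.49931572 0.35333052] 135.74805992058944
4 0 0.04423497393624646 [0.5978493 0.3709838] 64.56664097420945
[[-9.19193077e-01  3.93807167e-01  5.33895023e-05]
 [ 3.93807168e-01  9.19193078e-01  1.42176978e-05]
 [-4.34762297e-05  3.40939781e-05 -9.99999998e-01]]
0.23599720456812004 -134.43299132178097
```

```bash
python3 -m creep '[{"dp":[22,-39,6],"turn":[0,0,2]},{"dp":[22,-39,6],"turn":[0,0,2]},{"dp":[22,-39,6],"turn":[0,0,2]},{"dp":[22,-39,6],"turn":[0,0,2]},{"dp":[22,-39,6],"turn":[0,0,2]},{"dp":[22,-39,6],"turn":[0,0,2]},{"dp":[22,-39,0],"turn":[0,0,2]},{"dp":[22,-39,0],"turn":[0,0,0]}]' 60
python3 -m creep '[{"dp":[22,-39,0],"turn":[0,0,0]},{"dp":[22,-39,0],"turn":[0,0,0]},{"dp":[22,-39,0],"turn":[0,0,0]},{"dp":[22,-39,0],"turn":[0,0,0]},{"dp":[22,-39,0],"turn":[0,0,0]},{"dp":[22,-39,0],"turn":[0,0,0]},{"dp":[22,-39,0],"turn":[0,0,0]},{"dp":[0,0,0],"turn":[0,0,0]}]' 60
```

```text
time_s: 3.0
position: [0.4329, 0.2839, 0.2679]
eef_rot: [0.251, 3.131, 0.002]
force: [-0.3, 0.8, -0.5]
opening: 0.0599
time_s: 3.8
position: [0.588, 0.0048, 0.2675]
eef_rot: [0.267, 3.128, -0.006]
force: [0.4, 0.2, 0.5]
opening: 0.0598
```

```bash
python3 -m creep '[{"dp":[3,-35,0],"turn":[0,0,0]},{"dp":[3,-35,0],"turn":[0,0,0]},{"dp":[3,-30,0],"turn":[0,0,0]},{"dp":[0,0,0],"turn":[0,0,0]}]' 60
python3 - <<'E'
from h import *
s=r.state(); c=r.capture('wrist'); pickle.dump((s,c),open('w1.pkl','wb')); cv2.imwrite('pics/w1.png',c['img'][:,:,::-1])
for b in r.boxes_of('wrist','new1_mid'): print(b)
for P in [(.6492,-.114,.112),(.5698,-.1243,.112)]: print(proj(c,P,s))
E
```

```text
time_s: 4.2
position: [0.5946, -0.093, 0.2675]
eef_rot: [0.263, 3.13, -0.004]
force: [-0.8, -0.6, -0.4]
opening: 0.0602
{'location': [0.5136, -0.3059, 0.0249], 'conf': 0.69}
{'location': [0.6349, -0.1137, 0.0719], 'conf': 0.66}
[[267.3436107  245.52047625]]
[[240.08098291 166.33025819]]
```

View pics/w1.png

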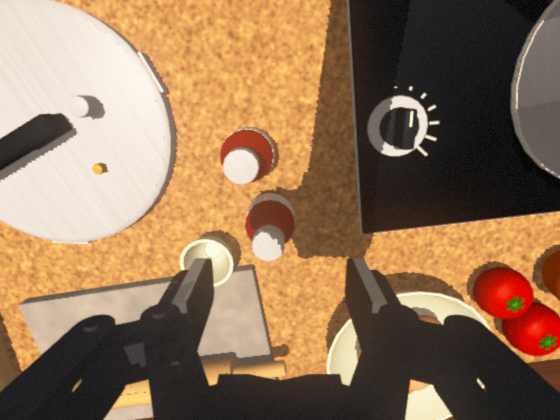

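```bash
python3 -m creep '[{"dp":[28,-11,0],"turn":[0,0,0]},{"dp":[27,-10,-10],"turn":[0,0,0]},{"dp":[0,0,-40],"turn":[0,0,0]},{"dp":[0,0,-40],"turn":[0,0,0]},{"dp":[0,0,-30],"turn":[0,0,0]},{"dp":[0,0,0],"turn":[0,0,0]}]' 60
python3 - <<'E'
from h import *
s=r.state(); c=r.capture('wrist'); pickle.dump((s,c),open('w2.pkl','wb')); cv2.imwrite('pics/w2.png',c['img'][:,:,::-1])
for P in [(.6492,-.114,.112),(.5698,-.1243,.112)]: print(proj(c,P,s))
E
```

```text
time_s: 4.9
position: [0.6469, -0.1054, 0.1423]
eef_rot: [-0.247, -3.122, -0.002]
force: [0.5, 1.1, -0.4]
opening: 0.06
[[264.68625826 250.94691194]]
[[216.69136822 107.56853456]]
```

View pics/w2.png

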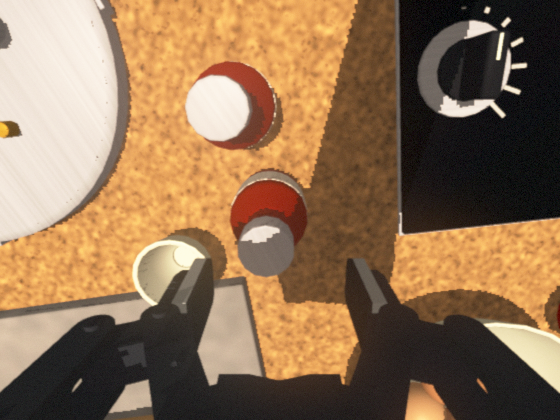

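```bash
python3 -m creep '[{"dp":[1.5,-8.5,0],"turn":[0,0,0]},{"dp":[0,0,-20],"turn":[0,0,0]},{"dp":[0,0,-20],"turn":[0,0,0]},{"dp":[0,0,-20],"turn":[0,0,0]},{"dp":[0,0,0],"turn":[0,0,0]}]' 60
python3 -m creep '[{"dp":[0,0,0],"turn":[0,0,0]},{"dp":[0,0,0],"turn":[0,0,0]},{"dp":[0,0,0],"turn":[0,0,0]},{"dp":[0,0,0],"turn":[0,0,0]},{"dp":[0,0,0],"turn":[0,0,0]},{"dp":[0,0,0],"turn":[0,0,0]}]' 10
```

```text
time_s: 5.45
position: [0.6513, -0.1172, 0.0872]
eef_rot: [-0.252, -3.131, -0.0]
force: [-1.1, -0.0, 0.5]
opening: 0.0601
time_s: 6.05
position: [0.6534, -0.1172, 0.0899]
eef_rot: [0.251, 3.127, 0.0]
force: [0.4, 1.2, 6.5]
opening: 0.0304
```

```bash
python3 -m creep '[{"dp":[0,0,0],"turn":[0,0,0]},{"dp":[0,0,20],"turn":[0,0,0]},{"dp":[0,0,40],"turn":[0,0,0]},{"dp":[0,0,45],"turn":[0,0,0]},{"dp":[0,0,45],"turn":[0,0,0]},{"dp":[0,0,45],"turn":[0,0,0]},{"dp":[0,0,0],"turn":[0,0,0]}]'
python3 - <<'E'
from h import *
for i in range(4):
    s=r.state(); print(s['position'],s['force'],s['opening'],s['eef_rot']); c=r.capture('wrist')
cv2.imwrite('pics/w3.png',c['img'][:,:,::-1])
E
```

```text
time_s: 6.75
position: [0.6549, -0.1182, 0.2906]
eef_rot: [0.251, 3.118, -0.001]
force: [-0.3, 0.1, -2.1]
opening: 0.0303
[ 0.65487269 -0.11821811  0.29061864] [-0.26008678  0.13307476 -2.1452774 ] 0.030293870063912907 [ 2.51148730e-01  3.11770110e+00 -7.07911145e-04]
[ 0.65307873 -0.11766867  0.28655833] [-0.92140182  0.35066406 -4.43348461] 0.030107997386356587 [ 2.51587598e-01  3.12386493e+00 -1.22091810e-04]
[ 0.65151679 -0.11711412  0.28341281] [-0.54525307 -0.81295163 -3.9094486 ] 0.03009114748851244 [2.51835335e-01 3.12955156e+00 4.33425819e-04]
[ 0.65060488 -0.11681432  0.28138938] [-0.69658998  0.41902125 -3.40070288] 0.029894143051440825 [-2.51620202e-01 -3.12975049e+00 -5.21052253e-04]
```

View pics/w3.png

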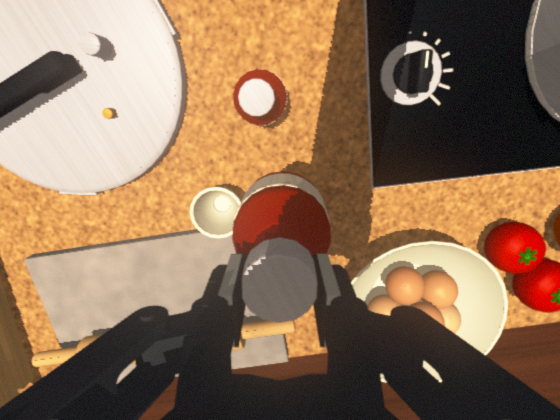

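```bash
python3 - <<'E'
from h import *
s=r.state(); c=r.capture('wrist'); print(s['position'],s['eef_rot'],s['force'])
crop(c['img'],200,150,160,200,3.0,'w4.png')
M=R.from_rotvec(s['eef_rot']).as_matrix()
for x in (-.004,-.002,0,.002,.004):
    P=np.array(s['position'])+M@np.array([x,0,-.024]); print(x,proj(c,P,s), proj(c,P+M@[.016,0,0],s),proj(c,P+M@[-.016,0,0],s))
    
E
```

```text
[ 0.6502716  -0.11667328  0.28036845] [-2.51476868e-01 -3.12798668e+00 -5.21578942e-04] [ 0.62520477  0.30840642 -4.0988531 ]
-0.004 [[279.44844412 308.68280909]] [[279.47742817 273.42448094]] [[279.42141751 341.5599663 ]]
-0.002 [[279.45195585 304.41088056]] [[279.48119945 268.83682132]] [[279.42469559 337.57226221]]
0 [[279.45549854 300.10129968]] [[279.48500518 264.20724885]] [[279.42800159 333.55060783]]
0.002 [[279.45907258 295.75356642]] [[279.48884584 259.53518652]] [[279.43133585 329.49456772]]
0.004 [[279.46267841 291.36717191]] [[279.49272191 254.82004668]] [[279.43469874 325.40369899]]
```

View pics/w4.png

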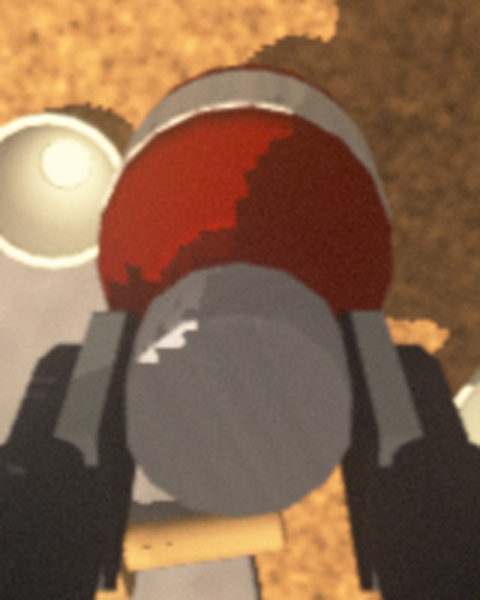

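```bash
python3 -m creep '[{"dp":[0,20,0],"turn":[0,0,0]},{"dp":[0,40,0],"turn":[0,0,0]},{"dp":[0,48,0],"turn":[0,0,0]},{"dp":[0,48,0],"turn":[0,0,0]},{"dp":[0,48,0],"turn":[0,0,0]},{"dp":[0,48,0],"turn":[0,0,0]},{"dp":[0,48,0],"turn":[0,0,0]},{"dp":[0,48,0],"turn":[0,0,0]}]'
python3 -m creep '[{"dp":[0,28,0],"turn":[0,0,0]},{"dp":[0,20,0],"turn":[0,0,0]},{"dp":[0,0,0],"turn":[0,0,0]},{"dp":[0,0,0],"turn":[0,0,0]},{"dp":[0,0,0],"turn":[0,0,0]},{"dp":[0,0,0],"turn":[0,0,0]}]'
python3 - <<'E'
from h import *
for i in range(2):
    s=r.state(); c=r.capture('wrist'); print(s['position'],s['eef_rot'],s['force'])
cv2.imwrite('pics/w5.png',c['img'][:,:,::-1]); pickle.dump((s,c),open('w5.pkl','wb'))
t=save('top','t5.png')
E
```

```text
time_s: 7.8
position: [0.6505, 0.2325, 0.28]
eef_rot: [-0.252, -3.128, 0.003]
force: [0.4, -0.1, -2.8]
opening: 0.0303
time_s: 8.4
position: [0.6522, 0.2765, 0.2824]
eef_rot: [0.257, 3.131, -0.001]
force: [-0.6, -0.5, -3.4]
opening: 0.0301
[0.6521591  0.27653393 0.28238798] [ 2.56760063e-01  3.13079561e+00 -1.38561782e-03] [-0.60604271 -0.50795678 -3.42564104]
[0.65208869 0.27698772 0.28252225] [ 2.55988624e-01  3.13072930e+00 -6.59202219e-04] [-0.1025562  -0.51731361 -3.00171018]
```

View pics/w5.png

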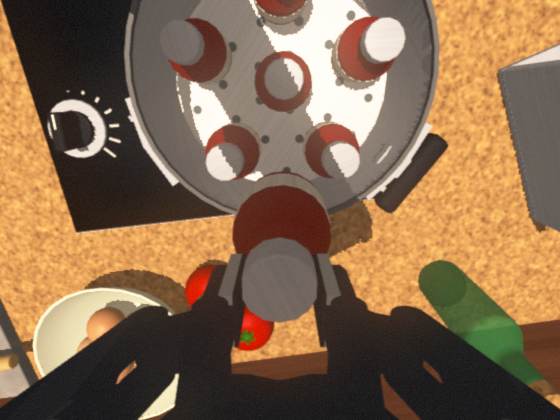

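View pics/t5.png

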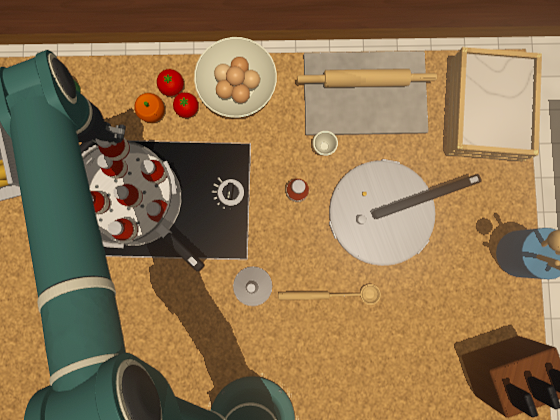

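```bash
python3 - <<'E'
from h import *
s,c=pickle.load(open('w5.pkl','rb'))
crop(c['img'],120,0,330,240,2.4,'w6.png')
for p in [(342,159),(226,162),(285,75),(183,42),(384,40)]:
    print(p,atz(c,p,.1235,s))
for P in [(.6359,.3343),(.6201,.2319)]: print(proj(c,[*P,.1235],s))
E
```

```text
(342, 159) [0.63624428 0.33639978 0.1235    ]
(226, 162) [0.62210811 0.23377971 0.1235    ]
(285, 75) [0.55879226 0.29724313 0.1235    ]
(183, 42) [0.52081891 0.21989428 0.1235    ]
(384, 40) [0.54566216 0.3801363  0.1235    ]
[[339.61363929 159.00099268]]
[[223.46855557 160.1370695 ]]
```

View pics/w6.png

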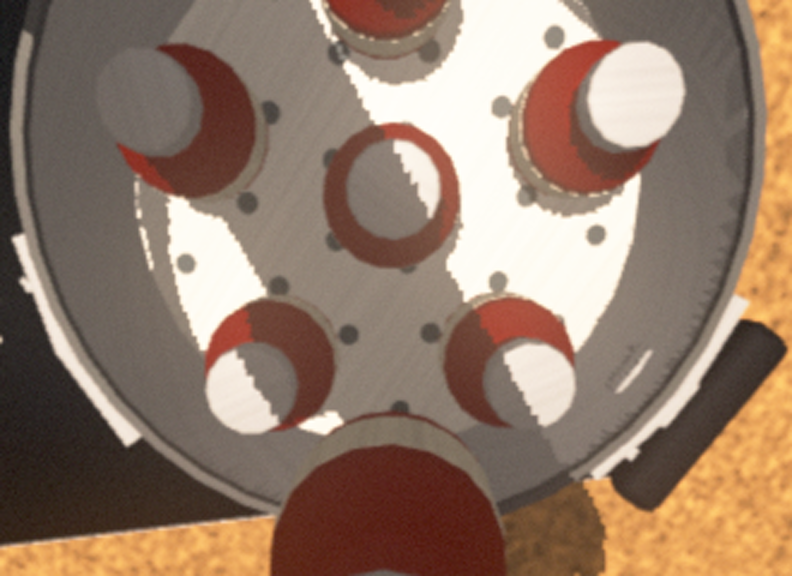

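```bash
python3 -m creep '[{"dp":[-3,5,-20],"turn":[0,0,0]},{"dp":[0,0,-30],"turn":[0,0,0]},{"dp":[0,0,-30],"turn":[0,0,0]},{"dp":[0,0,0],"turn":[0,0,0]},{"dp":[0,0,0],"turn":[0,0,0]},{"dp":[0,0,0],"turn":[0,0,0]},{"dp":[0,0,0],"turn":[0,0,0]}]'
python3 - <<'E'
from h import *
for i in range(2):
    s=r.state(); c=r.capture('wrist'); print(s['position'],s['eef_rot'],s['force'])
cv2.imwrite('pics/w7.png',c['img'][:,:,::-1]); pickle.dump((s,c),open('w7.pkl','wb'))
E
```

```text
time_s: 9.25
position: [0.6497, 0.2843, 0.2046]
eef_rot: [0.252, 3.128, 0.003]
force: [-0.5, 0.5, -3.2]
opening: 0.0301
[0.64969727 0.28429215 0.2046431 ] [2.51844493e-01 3.12825600e+00 3.03293148e-03] [-0.49864412  0.54722013 -3.20216706]
[0.64942695 0.28424071 0.20428315] [2.51798851e-01 3.12888021e+00 2.57896494e-03] [ 0.17146691  0.10978242 -1.9091676 ]
```

View pics/w7.png

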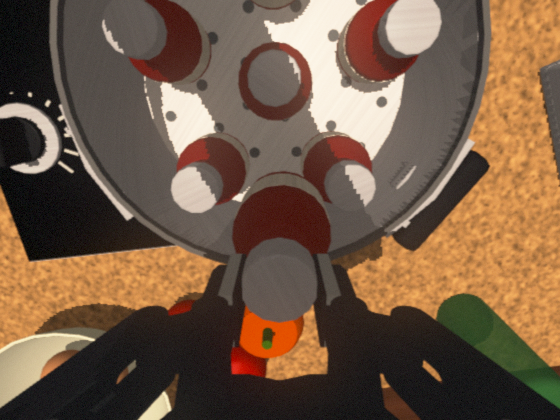

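```bash
python3 - <<'E'
from h import *
s,c=pickle.load(open('w7.pkl','rb'))
P=[atz(c,p,.1235,s) for p in [(350,186),(196.5,188),(276,76),(413,26),(140,26)]]
for p in P: print(p)
M=R.from_rotvec(s['eef_rot']).as_matrix()
print((P[0]+P[1])/2, np.linalg.norm(P[0]-P[1]), M[:,0],M[:,1], s['position']+M@[.0035,0,0])
E
```

```text
[0.63708816 0.33497725 0.1235    ]
[0.62180343 0.23211913 0.1235    ]
[0.5602795  0.29682747 0.1235    ]
[0.54590646 0.38116844 0.1235    ]
[0.52026438 0.22217068 0.1235    ]
[0.62944579 0.28354819 0.1235    ] 0.10398757770462384 [-0.98712733  0.1599175  -0.00245572] [0.15991324 0.98712935 0.00184611] [0.64597201 0.28480043 0.20427456]
```

```bash
python3 -m creep '[{"dp":[-0.5,-3.5,0],"turn":[0,0,0]},{"dp":[0,0,-10],"turn":[0,0,0]},{"dp":[0,0,-10],"turn":[0,0,0]},{"dp":[0,0,-10],"turn":[0,0,0]},{"dp":[0,0,-5],"turn":[0,0,0]},{"dp":[0,0,-5],"turn":[0,0,0]},{"dp":[0,0,0],"turn":[0,0,0]},{"dp":[0,0,0],"turn":[0,0,0]}]'
python3 - <<'E'
from h import *
for i in range(2):
    s=r.state(); c=r.capture('wrist'); print(s['position'],s['eef_rot'],s['force'])
cv2.imwrite('pics/w8.png',c['img'][:,:,::-1]); pickle.dump((s,c),open('w8.pkl','wb'))
E
```

```text
time_s: 10.15
position: [0.6482, 0.2806, 0.1624]
eef_rot: [0.252, 3.131, 0.0]
force: [0.1, 1.3, -3.2]
opening: 0.0299
[0.64817261 0.28059426 0.1623598 ] [2.51869707e-01 3.13124278e+00 3.69519258e-04] [ 0.13196293  1.31958298 -3.16426066]
[0.64831206 0.28067983 0.16268546] [2.51770738e-01 3.13080080e+00 8.12371471e-04] [-0.34309884  0.38754601 -2.86331588]
```

View pics/w8.png

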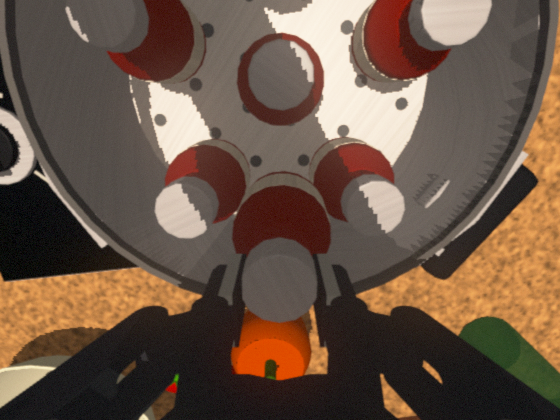

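Centred between the two neighbours (caps at (187,206) and (375,205), held bottle column 280). Continue down slowly.

```bash
python3 -m creep '[{"dp":[0,0,-4],"turn":[0,0,0]},{"dp":[0,0,-4],"turn":[0,0,0]},{"dp":[0,0,-4],"turn":[0,0,0]},{"dp":[0,0,-4],"turn":[0,0,0]},{"dp":[0,0,-3],"turn":[0,0,0]},{"dp":[0,0,-3],"turn":[0,0,0]},{"dp":[0,0,0],"turn":[0,0,0]},{"dp":[0,0,0],"turn":[0,0,0]}]'
python3 -m creep '[{"dp":[0,0,-3],"turn":[0,0,0]},{"dp":[0,0,-3],"turn":[0,0,0]},{"dp":[0,0,-3],"turn":[0,0,0]},{"dp":[0,0,-3],"turn":[0,0,0]},{"dp":[0,0,0],"turn":[0,0,0]},{"dp":[0,0,0],"turn":[0,0,0]}]'
```

```text
time_s: 11.05
position: [0.6479, 0.2805, 0.1401]
eef_rot: [-0.252, -3.131, 0.0]
force: [-0.1, -1.0, -3.5]
opening: 0.0299
time_s: 11.65
position: [0.6479, 0.2805, 0.1281]
eef_rot: [-0.252, -3.131, 0.0]
force: [0.4, -0.2, -3.0]
opening: 0.0301
```

```bash
python3 -m creep '[{"dp":[0,0,-3],"turn":[0,0,0]},{"dp":[0,0,-3],"turn":[0,0,0]},{"dp":[0,0,-3],"turn":[0,0,0]},{"dp":[0,0,-2],"turn":[0,0,0]},{"dp":[0,0,0],"turn":[0,0,0]},{"dp":[0,0,0],"turn":[0,0,0]}]'
python3 - <<'E'
from h import *
s=r.state(); c=r.capture('wrist')
cv2.imwrite('pics/w9.png',c['img'][:,:,::-1]); pickle.dump((s,c),open('w9.pkl','wb'))
E
```

```text
time_s: 12.25
position: [0.648, 0.2805, 0.1172]
eef_rot: [-0.252, -3.131, 0.0]
force: [1.1, -0.6, -2.9]
opening: 0.0299
```

View pics/w9.png

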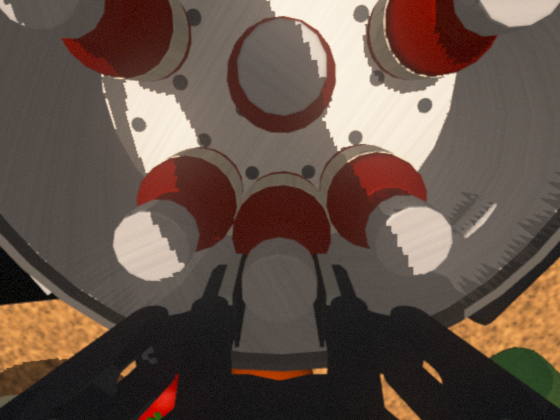

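```bash
python3 -m creep '[{"dp":[0,0,-3],"turn":[0,0,0]},{"dp":[0,0,-3],"turn":[0,0,0]},{"dp":[0,0,-3],"turn":[0,0,0]},{"dp":[0,0,0],"turn":[0,0,0]},{"dp":[0,0,0],"turn":[0,0,0]}]'
python3 -m creep '[{"dp":[0,0,-2],"turn":[0,0,0]},{"dp":[0,0,-2],"turn":[0,0,0]},{"dp":[0,0,0],"turn":[0,0,0]},{"dp":[0,0,0],"turn":[0,0,0]}]'
```

```text
time_s: 12.8
position: [0.6489, 0.2806, 0.11]
eef_rot: [0.252, 3.13, 0.002]
force: [-0.8, -0.2, 4.9]
opening: 0.0301
time_s: 13.2
position: [0.6502, 0.2808, 0.1098]
eef_rot: [0.252, 3.127, 0.004]
force: [-4.8, -1.9, 21.5]
opening: 0.03
```

```bash
python3 - <<'E'
from h import *
s=r.state(); c=r.capture('wrist')
cv2.imwrite('pics/w10.png',c['img'][:,:,::-1]); pickle.dump((s,c),open('w10.pkl','wb'))
c=r.capture('scene'); crop(c['img'],280,230,180,170,3.5,'s10.png')
E
```

View pics/w10.png

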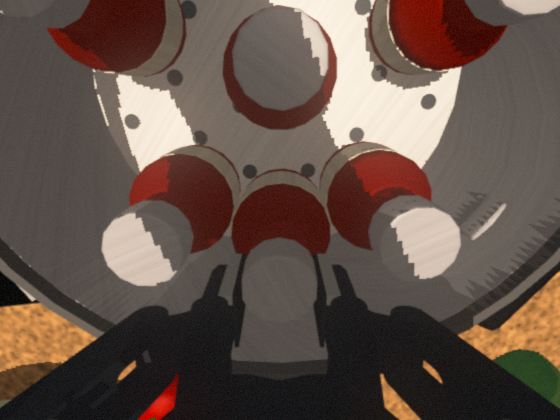

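View pics/s10.png

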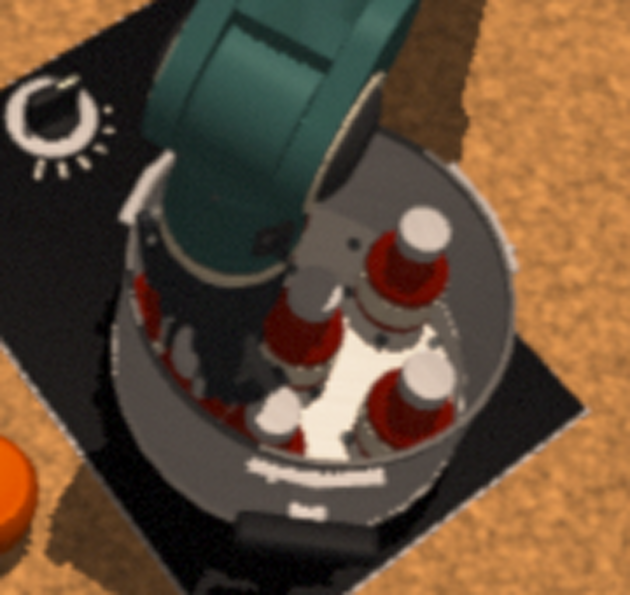

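```bash
python3 - <<'E'
from h import *
for f,pp in (('w9.pkl',[(410,239),(155,240)]),('w10.pkl',[(427,243),(147,245)])):
    s,c=pickle.load(open(f,'rb'))
    P=[atz(c,p,.1235,s) for p in pp]; print(s['position'],P,np.linalg.norm(P[0]-P[1]))
    T=pose(c,s); print('cam',T[:3,3])
    M=R.from_rotvec(s['eef_rot']).as_matrix()
    for x,dz in ((.0035,-.024),(.0035,-.015),(.0035,-.012)):
        B=s['position']+M@[x,0,dz]; q=proj(c,[B,B+M@[0,.016,0],B-M@[0,.016,0],B+M@[.016,0,0]],s); print(dz,q[1,0]-q[2,0],q[3],q[0])
E
```

```text
[0.64797303 0.28049373 0.11720092] [array([0.63830039, 0.33955531, 0.1235    ]), array([0.62105303, 0.23005385, 0.1235    ])] 0.11085143803717244
cam [0.57135525 0.29260867 0.26019507]
-0.024 80.27024066480425 [279.49159869 255.9982869 ] [279.46170928 292.46277405]
-0.015 75.4990017618282 [279.44591276 246.25414329] [279.41932668 280.87681519]
-0.012 74.03218484711985 [279.43190768 243.26706335] [279.40629704 277.31495652]
[0.65020579 0.28080286 0.10981389] [array([0.63982428, 0.34418212, 0.1235    ]), array([0.6220763 , 0.22997582, 0.1235    ])] 0.11557711519087889
cam [0.57288788 0.29262769 0.25245656]
-0.024 80.2691699628553 [279.48903418 255.99146498] [279.45938302 292.45572427]
-0.015 75.49805326736168 [279.44348095 246.24788686] [279.41711449 280.87034712]
-0.012 74.03127243516445 [279.42951654 243.26097699] [279.4041199  277.30866367]
```

```bash
python3 -m creep '[{"dp":[-1,0,3],"turn":[0,0,0]},{"dp":[0,0,0],"turn":[0,0,0]},{"dp":[0,0,0],"turn":[0,0,0]}]'
python3 -m creep '[{"dp":[0,0,0],"turn":[0,0,0]},{"dp":[0,0,0],"turn":[0,0,0]},{"dp":[0,0,0],"turn":[0,0,0]},{"dp":[0,0,0],"turn":[0,0,0]}]' 44
python3 - <<'E'
from h import *
s=r.state(); c=r.capture('wrist')
cv2.imwrite('pics/w11.png',c['img'][:,:,::-1]); pickle.dump((s,c),open('w11.pkl','wb'))
E
```

```text
time_s: 13.6
position: [0.6487, 0.2807, 0.1099]
eef_rot: [0.252, 3.128, 0.003]
force: [-0.6, -1.7, 9.8]
opening: 0.03
time_s: 14.0
position: [0.6467, 0.2804, 0.1068]
eef_rot: [-0.252, -3.131, 0.001]
force: [-0.3, 0.2, -0.1]
opening: 0.0438
```

View pics/w11.png

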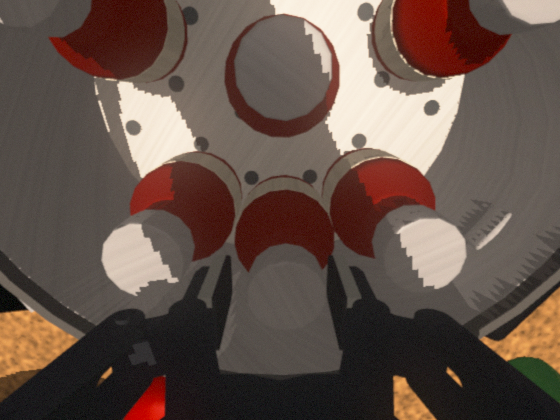

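Bottle stays upright between its neighbours (cap at (284,285)). Lift straight up and look.

```bash
python3 -m creep '[{"dp":[0,0,15],"turn":[0,0,0]},{"dp":[0,0,25],"turn":[0,0,0]},{"dp":[0,0,45],"turn":[0,0,0]},{"dp":[0,0,45],"turn":[0,0,0]},{"dp":[0,0,45],"turn":[0,0,0]},{"dp":[0,-30,0],"turn":[0,0,0]},{"dp":[0,-45,0],"turn":[0,0,0]},{"dp":[0,-45,0],"turn":[0,0,0]}]'
python3 - <<'E'
from h import *
s=r.state(); c=r.capture('wrist')
cv2.imwrite('pics/w12.png',c['img'][:,:,::-1]); pickle.dump((s,c),open('w12.pkl','wb'))
E
```

```text
time_s: 14.85
position: [0.647, 0.1598, 0.284]
eef_rot: [0.249, 3.13, 0.001]
force: [0.3, -0.6, -0.0]
opening: 0.044
```

View pics/w12.png

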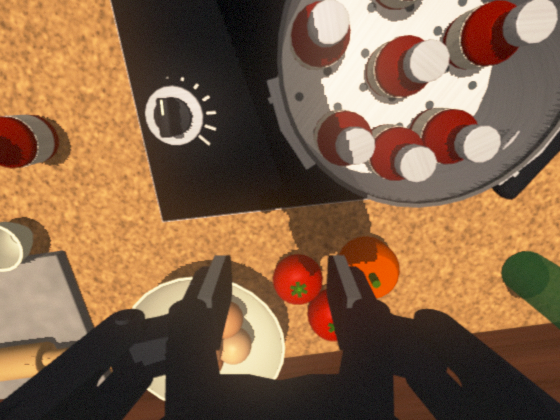

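```bash
python3 -m creep '[{"dp":[-10,-35,0],"turn":[0,0,-5]},{"dp":[-10,-35,0],"turn":[0,0,-5]},{"dp":[-10,-38,0],"turn":[0,0,-5]},{"dp":[-10,-38,-10],"turn":[0,0,-5]},{"dp":[-10,-38,-10],"turn":[0,0,-5]},{"dp":[-10,-38,-20],"turn":[0,0,-5]},{"dp":[-10,-35,-20],"turn":[0,0,-5]},{"dp":[-8,-15,-20],"turn":[0,0,0]}]' 60
python3 -m creep '[{"dp":[0,0,0],"turn":[0,0,0]},{"dp":[0,0,0],"turn":[0,0,0]},{"dp":[0,0,0],"turn":[0,0,0]}]'
python3 - <<'E'
from h import *
s=r.state(); c=r.capture('wrist'); print(np.round(s['joint_positions'],2))
cv2.imwrite('pics/w13.png',c['img'][:,:,::-1]); pickle.dump((s,c),open('w13.pkl','wb'))
print(proj(c,(.5698,-.1243,.112),s),proj(c,(.5698,-.1243,.0),s))
E
```

```text
time_s: 15.7
position: [0.5684, -0.1158, 0.2032]
eef_rot: [1.191, 2.904, -0.001]
force: [0.4, -1.0, -0.3]
opening: 0.0597
time_s: 16.0
position: [0.5706, -0.1099, 0.2038]
eef_rot: [1.177, 2.91, 0.003]
force: [0.2, 0.0, 0.4]
opening: 0.06
[-0.21  0.39  0.44  1.83 -0.2   0.96  1.12]
[[264.27027789 221.53905706]] [[268.38614182 184.29880865]]
```

View pics/w13.png

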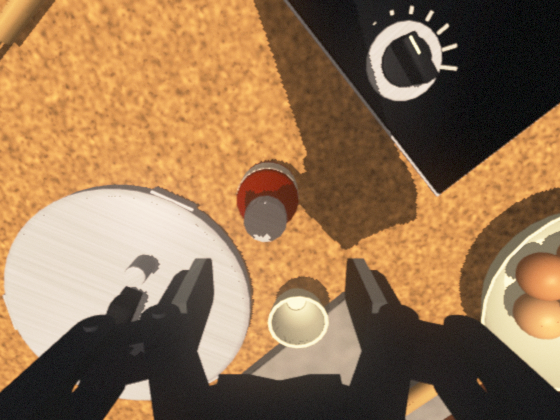

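```bash
python3 - <<'E'
from h import *
s,c=pickle.load(open('w13.pkl','rb'))
print(atz(c,(265,219),.111,s), R.from_rotvec(s['eef_rot']).as_matrix())
E
```

```text
[ 0.56899822 -0.1228028   0.111     ] [[-7.18712681e-01  6.95302113e-01  2.65586487e-03]
 [ 6.95305687e-01  7.18713819e-01  6.69312888e-04]
 [-1.44343212e-03  2.32768161e-03 -9.99996249e-01]]
```

```bash
python3 -m creep '[{"dp":[-1.5,-13,0],"turn":[0,0,0]},{"dp":[0,0,-40],"turn":[0,0,0]},{"dp":[0,0,-40],"turn":[0,0,0]},{"dp":[0,0,-20],"turn":[0,0,0]},{"dp":[0,0,-20],"turn":[0,0,0]},{"dp":[0,0,0],"turn":[0,0,0]},{"dp":[0,0,0],"turn":[0,0,0]},{"dp":[0,0,0],"turn":[0,0,0]}]' 60
python3 - <<'E'
from h import *
s=r.state(); c=r.capture('wrist'); print(np.round(s['joint_positions'],2))
cv2.imwrite('pics/w14.png',c['img'][:,:,::-1])
E
```

```text
time_s: 16.85
position: [0.5686, -0.125, 0.0838]
eef_rot: [1.181, 2.909, 0.001]
force: [0.6, -0.0, -0.0]
opening: 0.0599
[-0.13  0.56  0.38  1.9  -0.3   0.73  1.22]
```

View pics/w14.png

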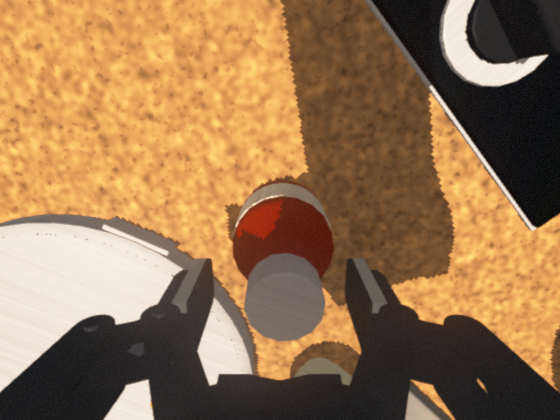

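```bash
python3 -m creep '[{"dp":[1,1,0],"turn":[0,0,0]},{"dp":[0,0,0],"turn":[0,0,0]},{"dp":[0,0,0],"turn":[0,0,0]},{"dp":[0,0,0],"turn":[0,0,0]},{"dp":[0,0,0],"turn":[0,0,0]},{"dp":[0,0,0],"turn":[0,0,0]}]' 10
python3 -m creep '[{"dp":[0,0,20],"turn":[0,0,0]},{"dp":[0,0,40],"turn":[0,0,0]},{"dp":[0,0,45],"turn":[0,0,0]},{"dp":[0,0,45],"turn":[0,0,0]},{"dp":[0,0,45],"turn":[0,0,0]},{"dp":[0,0,0],"turn":[0,0,0]},{"dp":[0,0,0],"turn":[0,0,0]},{"dp":[0,0,0],"turn":[0,0,0]}]'
python3 - <<'E'
from h import *
s=r.state(); c=r.capture('wrist'); print(np.round(s['joint_positions'],2))
cv2.imwrite('pics/w15.png',c['img'][:,:,::-1])
E
```

```text
time_s: 17.5
position: [0.5695, -0.1234, 0.0834]
eef_rot: [1.181, 2.909, 0.002]
force: [-0.0, 1.1, 5.9]
opening: 0.0302
time_s: 18.3
position: [0.5671, -0.123, 0.2752]
eef_rot: [-1.18, -2.907, 0.002]
force: [-0.4, -0.4, -2.5]
opening: 0.0307
[-0.22  0.32  0.47  1.75 -0.16  1.11  1.1 ]
```

View pics/w15.png

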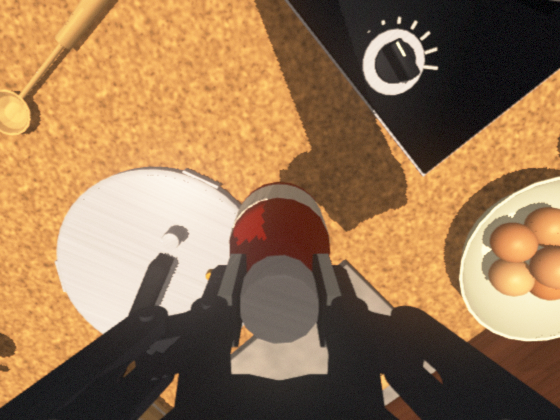

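```bash
python3 -m creep '[{"dp":[-3,20,0],"turn":[0,0,0]},{"dp":[-6,40,0],"turn":[0,0,0]},{"dp":[-6,45,0],"turn":[0,0,0]},{"dp":[-6,45,0],"turn":[0,0,0]},{"dp":[-6,45,0],"turn":[0,0,0]},{"dp":[-6,45,0],"turn":[0,0,0]},{"dp":[-6,45,0],"turn":[0,0,0]},{"dp":[-6,45,0],"turn":[0,0,0]}]'
python3 -m creep '[{"dp":[-6,45,0],"turn":[0,0,0]},{"dp":[-6,45,0],"turn":[0,0,0]},{"dp":[-6,35,0],"turn":[0,0,0]},{"dp":[-4,23,0],"turn":[0,0,0]},{"dp":[0,0,0],"turn":[0,0,0]},{"dp":[0,0,0],"turn":[0,0,0]},{"dp":[0,0,0],"turn":[0,0,0]},{"dp":[0,0,0],"turn":[0,0,0]}]'
python3 - <<'E'
from h import *
s=r.state(); c=r.capture('wrist'); print(np.round(s['joint_positions'],2))
cv2.imwrite('pics/w16.png',c['img'][:,:,::-1]); pickle.dump((s,c),open('w16.pkl','wb'))
E
```

```text
time_s: 19.15
position: [0.5222, 0.2078, 0.2753]
eef_rot: [-1.181, -2.909, 0.004]
force: [1.0, -0.3, -3.6]
opening: 0.0304
time_s: 19.95
position: [0.5021, 0.3528, 0.2769]
eef_rot: [1.185, 2.909, -0.002]
force: [0.5, -0.7, -3.0]
opening: 0.0303
[-0.86  0.36  0.25  1.66 -0.1   1.13  0.21]
```

View pics/w16.png

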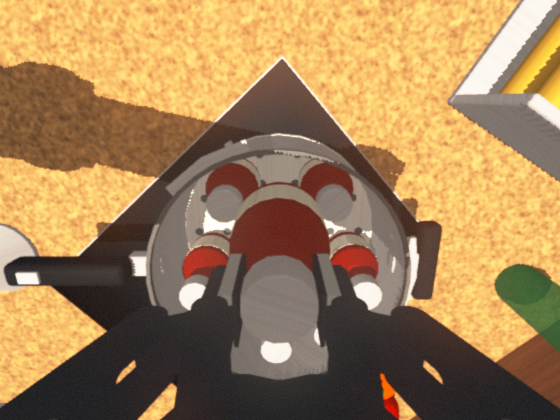

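```bash
cat >> h.py <<'E'
def plan(s,c,l,rr,off=0.0,z=.1245,ctr=(.561,.2955),rad=.0855):
    A=atz(c,l,z,s);B=atz(c,rr,z,s);m=(A+B)[:2]/2;ctr=np.array(ctr)
    d=(B-A)[:2]; n=np.array([-d[1],d[0]])/np.linalg.norm(d)
    if n@(m-ctr)<0:n=-n
    k=m+n*0; 
    # along n from m to reach radius rad about ctr
    t=np.roots([1,2*n@(m-ctr),(m-ctr)@(m-ctr)-rad**2]).max(); tgt=m+n*t
    M=R.from_rotvec(s['eef_rot']).as_matrix(); h=np.array(s['position'])+M@[off,0,0]
    print('A',A,'B',B,'sep',np.linalg.norm(d),'tgt',tgt,'held',h,'move mm',(tgt-h[:2])*1e3)
E
python3 - <<'E'
from h import *
s,c=pickle.load(open('w16.pkl','rb')); plan(s,c,(224.5,201),(333.5,201))
E
```

```text
A [0.47588631 0.30872995 0.1245    ] B [0.54485661 0.37938411 0.1245    ] sep 0.09873658347078659 tgt [0.49938698 0.35477972] held [0.50211514 0.35276238 0.2768782 ] move mm [-2.72816439  2.0173441 ]
```

```bash
python3 - <<'E'
from h import *
s,c=pickle.load(open('w16.pkl','rb')); M=R.from_rotvec(s['eef_rot']).as_matrix()
crop(c['img'],200,220,160,150,3.5,'w17.png')
th=np.linspace(0,6.28,90)
for dz in (-.024,-.029):
  for x in (-.004,-.002,0,.002):
    C=np.array([s['position']+M@[x+.016*np.cos(a),.016*np.sin(a),dz] for a in th]); q=proj(c,C,s); print(dz,x,q.min(0),q.max(0))
E
```

```text
-0.024 -0.004 [240.41080597 272.98375949] [319.44873424 341.18256154]
-0.024 -0.002 [240.24298109 268.39071939] [319.6278007  337.18985751]
-0.024 0 [240.07367659 263.75573011] [319.80844593 333.16316959]
-0.024 0.002 [239.90287282 259.07821433] [319.9906909  329.10206206]
-0.029 -0.004 [239.0338691  279.49545274] [320.90265076 349.59549374]
-0.029 -0.002 [238.85374548 274.76173526] [321.09477079 345.50114479]
-0.029 0 [238.67197642 269.98316292] [321.2886459  341.37073235]
-0.029 0.002 [238.48853926 265.15909512] [321.48430025 337.20377782]
```

View pics/w17.png

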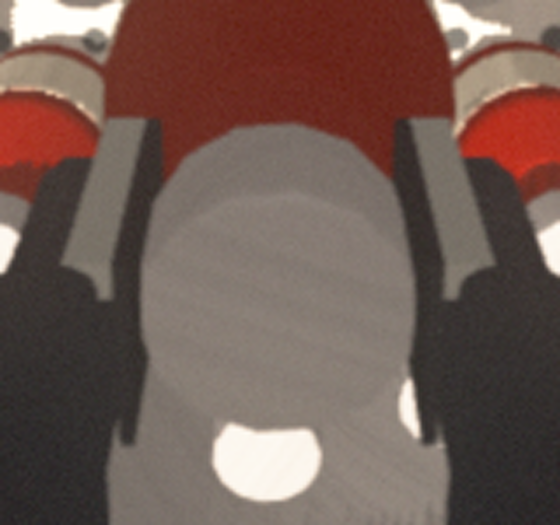

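```bash
python3 - <<'E'
from h import *
t=r.capture('top'); crop(t['img'],50,125,150,150,4,'t18.png'); s=r.capture('scene'); crop(s['img'],280,230,180,170,3.5,'s18.png')
pickle.dump((t,s),open('c18.pkl','wb'))
s,c=pickle.load(open('w12.pkl','rb')); crop(c['img'],280,0,280,210,2.8,'w18.png')
E
```

```text
(no output)
```

View pics/t18.png

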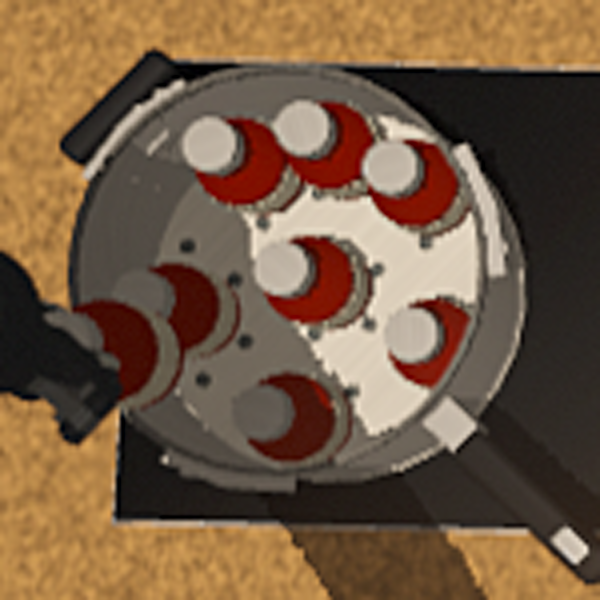

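View pics/s18.png

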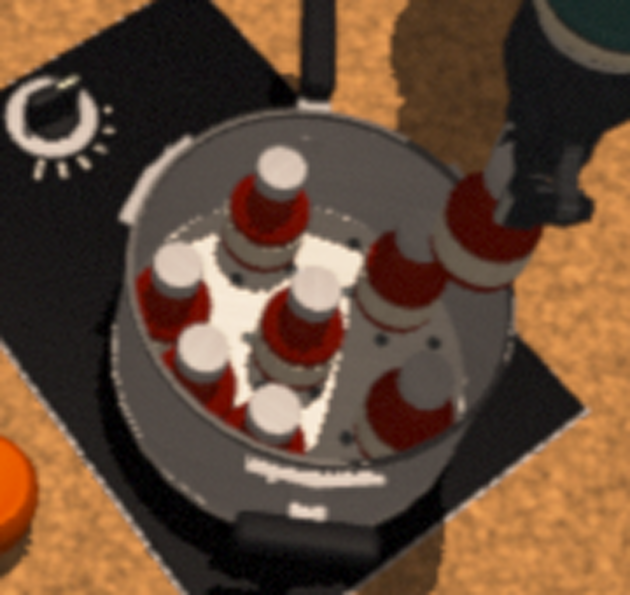

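View pics/w18.png

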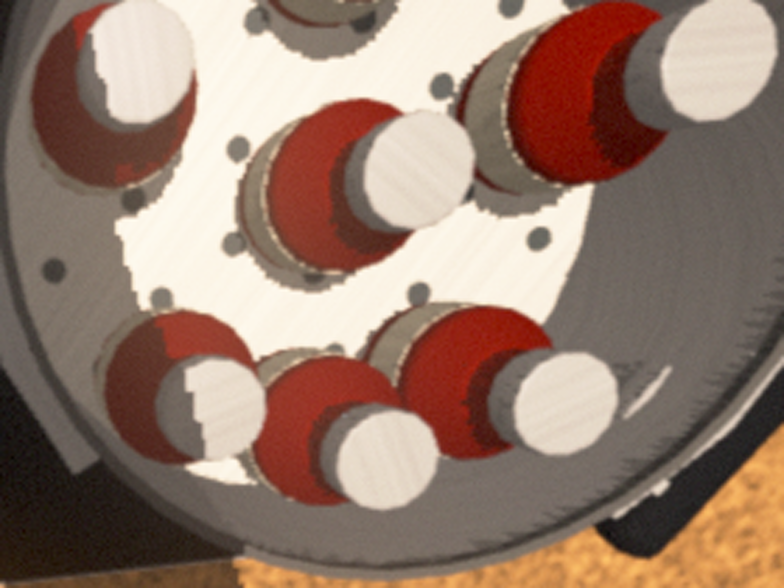

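```bash
python3 - <<'E'
from h import *
t,s=pickle.load(open('c18.pkl','rb'))
for a,b in [((305,128),(205,349)),((212,145),(276,409)),((392,167),(178,265)),((284,267),(316,289)),((415,332),(283,169)),((263,412),(428,379)),((148,298),(425,240))]:
    print(tri([ray(t,up(a,50,125,4)),ray(s,up(b,280,230,3.5))]))
E
```

```text
(array([0.6441161 , 0.2826861 , 0.12572591]), [0.0016619413603617384, 0.001661941360361684])
(array([0.63498814, 0.33729551, 0.12588271]), [0.0015728338574619181, 0.001572833857461911])
(array([0.62024322, 0.23051285, 0.12620537]), [0.000863353105743763, 0.0008633531057437003])
(array([0.56149831, 0.29426464, 0.12577127]), [0.0016644355601367882, 0.0016644355601369994])
(array([0.52088585, 0.21797854, 0.12627697]), [0.002713031250629074, 0.0027130312506291198])
(array([ 0.48324311,  0.35313293, -0.01649808]), [0.00542518812067612, 0.005425188120676226])
(array([0.53378079, 0.33522701, 0.22568839]), [0.00022282565249742077, 0.00022282565249756283])
```

```bash
python3 -m creep '[{"dp":[-4,3,-20],"turn":[0,0,0]},{"dp":[0,0,-30],"turn":[0,0,0]},{"dp":[0,0,-30],"turn":[0,0,0]},{"dp":[0,0,0],"turn":[0,0,0]},{"dp":[0,0,0],"turn":[0,0,0]},{"dp":[0,0,0],"turn":[0,0,0]},{"dp":[0,0,0],"turn":[0,0,0]}]'
python3 - <<'E'
from h import *
s=r.state(); c=r.capture('wrist')
cv2.imwrite('pics/w19.png',c['img'][:,:,::-1]); pickle.dump((s,c),open('w19.pkl','wb'))
E
```

```text
time_s: 20.8
position: [0.4985, 0.358, 0.1992]
eef_rot: [1.181, 2.909, 0.005]
force: [0.7, -0.5, -2.9]
opening: 0.0302
```

View pics/w19.png

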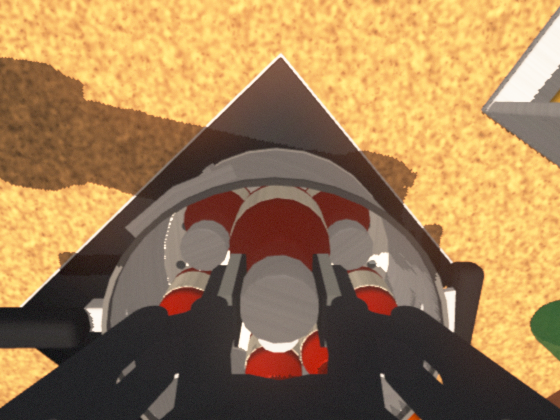

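```bash
python3 - <<'E'
from h import *
s,c=pickle.load(open('w19.pkl','rb')); plan(s,c,(206,243.5),(351.5,241.5),-.0025,rad=.0848)
E
```

```text
A [0.47695749 0.30819556 0.1245    ] B [0.54640791 0.38157249 0.1245    ] sep 0.1010323398792884 tgt [0.50077954 0.35520374] held [0.5003369  0.35627831 0.19922383] move mm [ 0.44264769 -1.07457021]
```

```bash
python3 -m creep '[{"dp":[0.4,-1,0],"turn":[0,0,0]},{"dp":[0,0,-10],"turn":[0,0,0]},{"dp":[0,0,-10],"turn":[0,0,0]},{"dp":[0,0,-10],"turn":[0,0,0]},{"dp":[0,0,-8],"turn":[0,0,0]},{"dp":[0,0,-6],"turn":[0,0,0]},{"dp":[0,0,0],"turn":[0,0,0]},{"dp":[0,0,0],"turn":[0,0,0]}]'
python3 - <<'E'
from h import *
s=r.state(); c=r.capture('wrist')
cv2.imwrite('pics/w20.png',c['img'][:,:,::-1]); pickle.dump((s,c),open('w20.pkl','wb'))
E
```

```text
time_s: 21.65
position: [0.498, 0.3564, 0.1531]
eef_rot: [-1.182, -2.911, 0.001]
force: [-0.2, -0.1, -3.0]
opening: 0.0304
```

View pics/w20.png

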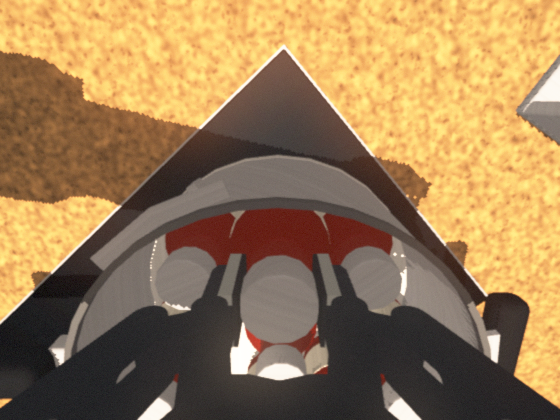

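```bash
python3 -m creep '[{"dp":[0,0,-5],"turn":[0,0,0]},{"dp":[0,0,-5],"turn":[0,0,0]},{"dp":[0,0,-5],"turn":[0,0,0]},{"dp":[0,0,-5],"turn":[0,0,0]},{"dp":[0,0,-4],"turn":[0,0,0]},{"dp":[0,0,-4],"turn":[0,0,0]},{"dp":[0,0,0],"turn":[0,0,0]},{"dp":[0,0,0],"turn":[0,0,0]}]'
python3 -m creep '[{"dp":[0,0,-3],"turn":[0,0,0]},{"dp":[0,0,-3],"turn":[0,0,0]},{"dp":[0,0,-3],"turn":[0,0,0]},{"dp":[0,0,-3],"turn":[0,0,0]},{"dp":[0,0,0],"turn":[0,0,0]},{"dp":[0,0,0],"turn":[0,0,0]}]'
```

```text
time_s: 22.5
position: [0.4979, 0.3563, 0.1252]
eef_rot: [-1.182, -2.911, 0.001]
force: [-0.2, -0.7, -3.4]
opening: 0.0304
time_s: 23.1
position: [0.4979, 0.3564, 0.1132]
eef_rot: [-1.182, -2.911, 0.0]
force: [-0.1, -0.6, -3.3]
opening: 0.0303
```

```bash
python3 -m creep '[{"dp":[0,0,-3],"turn":[0,0,0]},{"dp":[0,0,-3],"turn":[0,0,0]},{"dp":[0,0,-3],"turn":[0,0,0]},{"dp":[0,0,0],"turn":[0,0,0]},{"dp":[0,0,0],"turn":[0,0,0]}]'
python3 -m creep '[{"dp":[0,0,-2],"turn":[0,0,0]},{"dp":[0,0,-2],"turn":[0,0,0]},{"dp":[0,0,0],"turn":[0,0,0]},{"dp":[0,0,0],"turn":[0,0,0]}]'
```

```text
time_s: 23.6
position: [0.4979, 0.3564, 0.1042]
eef_rot: [-1.182, -2.911, 0.0]
force: [0.4, 0.1, -2.8]
opening: 0.0301
time_s: 24.0
position: [0.4986, 0.357, 0.1033]
eef_rot: [1.182, 2.91, 0.003]
force: [-4.5, -2.0, 14.4]
opening: 0.0304
```

```bash
python3 -m creep '[{"dp":[0,0,-1.5],"turn":[0,0,0]},{"dp":[0,0,0],"turn":[0,0,0]},{"dp":[0,0,0],"turn":[0,0,0]}]'
python3 - <<'E'
from h import *
s=r.state(); c=r.capture('wrist')
cv2.imwrite('pics/w21.png',c['img'][:,:,::-1]); pickle.dump((s,c),open('w21.pkl','wb'))
E
```

```text
time_s: 24.3
position: [0.4991, 0.3572, 0.1033]
eef_rot: [1.182, 2.91, 0.005]
force: [-6.2, -3.8, 23.0]
opening: 0.0301
```

View pics/w21.png

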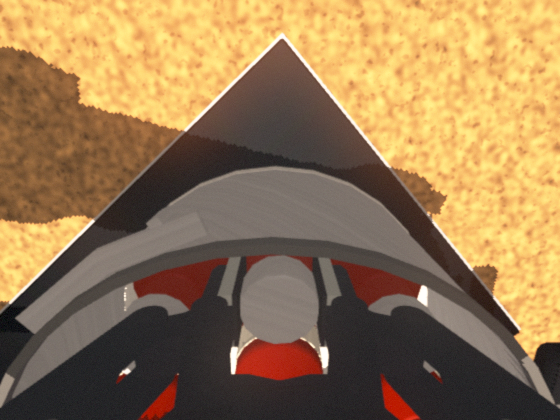

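```bash
python3 -m creep '[{"dp":[-0.5,-0.5,4],"turn":[0,0,0]},{"dp":[0,0,0],"turn":[0,0,0]},{"dp":[0,0,0],"turn":[0,0,0]}]'
python3 -m creep '[{"dp":[0,0,0],"turn":[0,0,0]},{"dp":[0,0,0],"turn":[0,0,0]},{"dp":[0,0,0],"turn":[0,0,0]},{"dp":[0,0,5],"turn":[0,0,0]},{"dp":[0,0,10],"turn":[0,0,0]},{"dp":[0,0,20],"turn":[0,0,0]},{"dp":[0,0,40],"turn":[0,0,0]},{"dp":[0,0,45],"turn":[0,0,0]}]' 44
python3 -m creep '[{"dp":[0,0,45],"turn":[0,0,0]},{"dp":[0,-15,25],"turn":[0,0,0]},{"dp":[10,-30,0],"turn":[0,0,0]},{"dp":[15,-45,0],"turn":[0,0,0]},{"dp":[5,-45,0],"turn":[0,0,0]},{"dp":[0,-45,0],"turn":[0,0,0]},{"dp":[0,-45,0],"turn":[0,0,0]},{"dp":[0,-40,0],"turn":[0,0,0]}]'
python3 - <<'E'
from h import *
t=r.capture('top'); s=r.capture('scene'); cv2.imwrite('pics/t22.png',t['img'][:,:,::-1]);cv2.imwrite('pics/s22.png',s['img'][:,:,::-1]); pickle.dump((t,s),open('c22.pkl','wb'))
E
```

```text
time_s: 24.65
position: [0.4978, 0.3563, 0.1034]
eef_rot: [1.182, 2.91, 0.001]
force: [0.0, -0.7, 4.3]
opening: 0.0304
time_s: 25.45
position: [0.4968, 0.3554, 0.2238]
eef_rot: [-1.182, -2.91, 0.003]
force: [0.6, 0.8, 0.5]
opening: 0.0444
time_s: 26.25
position: [0.5273, 0.0884, 0.2939]
eef_rot: [1.183, 2.909, 0.002]
force: [0.8, -0.4, 0.4]
opening: 0.0438
```

View pics/t22.png

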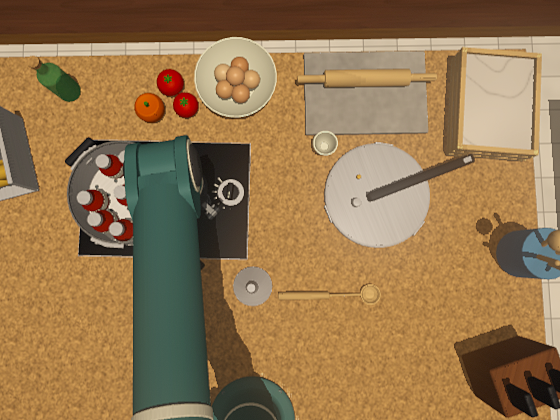

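View pics/s22.png

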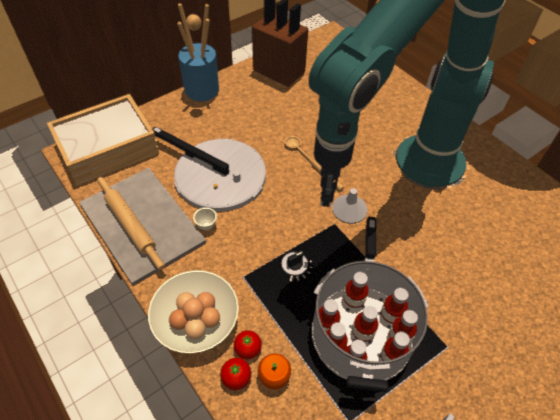

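```bash
python3 - <<'E'
from h import *
t,s=pickle.load(open('c22.pkl','rb'))
crop(t['img'],310,125,180,135,4.4,'t_lid2.png'); crop(s['img'],145,115,135,105,5.5,'s_lid2.png')
E
```

```text
(no output)
```

View pics/t_lid2.png

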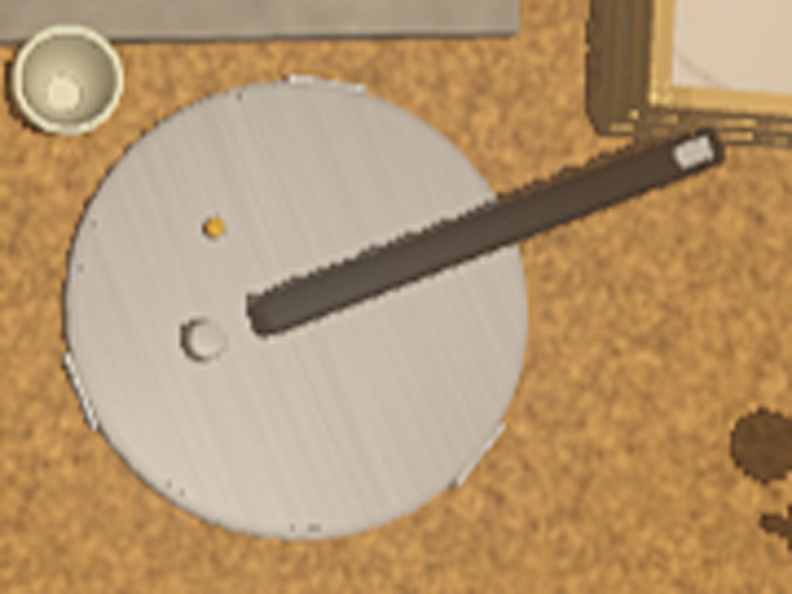

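View pics/s_lid2.png

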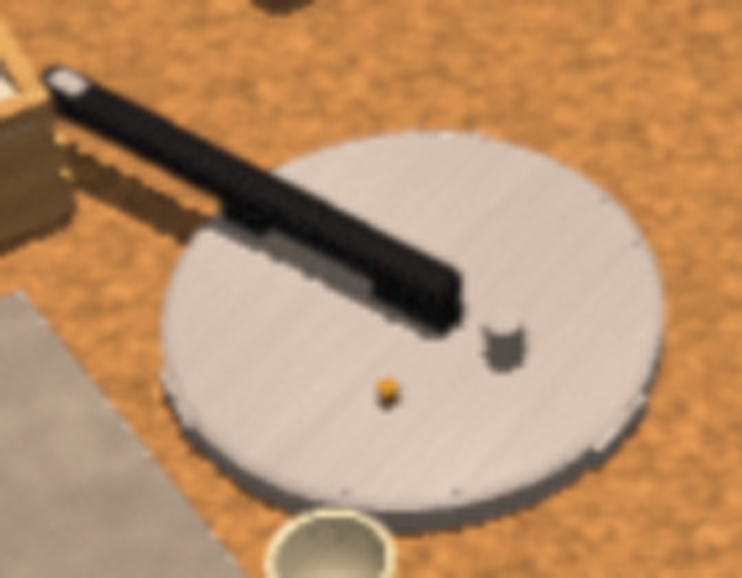

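```bash
python3 - <<'E'
from h import *
t,s=pickle.load(open('c22.pkl','rb'))
U=lambda p:up(p,310,125,4.4);V=lambda p:up(p,145,115,5.5)
C=np.array(atz(t,U((296,308)),.022)); print('centre',C, [atz(t,U(p),.022) for p in [(65,308),(527,308),(296,77),(296,540)]])
m,e=tri([ray(t,U((694,152))),ray(s,V((70,81)))]); print('mark',m,e)
n,e=tri([ray(t,U((259,314))),ray(s,V((445,280)))]); print('near',n,e)
d=(m-n)[:2]; print('dir',np.degrees(np.arctan2(d[1],d[0])),np.linalg.norm(d)); d2=(m-C)[:2]; print(np.degrees(np.arctan2(d2[1],d2[0])),np.linalg.norm(d2))
# scene circle centre
print('scene disc', atz(s,V((413,318)),.022))
print(np.round(r.state()['joint_positions'],2))
E
```

```text
centre [ 0.55588515 -0.3304446   0.022     ] [array([ 0.55844027, -0.19587023,  0.022     ]), array([ 0.55332584, -0.46523954,  0.022     ]), array([ 0.69265042, -0.33566905,  0.022     ]), array([ 0.42124743, -0.32530142,  0.022     ])]
mark [ 0.63573767 -0.55283813  0.05879355] [0.0013125859513459495, 0.0013125859513459398]
near [ 0.54917378 -0.30243154  0.06162782] [0.001393925366326769, 0.0013939253663268474]
dir -70.93007409722217 0.2649467326102987
-70.24884032535377 0.23629496357106428
scene disc [ 0.56148841 -0.32216225  0.022     ]
[-0.55  0.21  0.38  1.84 -0.08  1.11  0.65]
```

```bash
python3 -m creep '[{"dp":[3,-40,0],"turn":[0,0,-3]},{"dp":[3,-45,0],"turn":[0,0,-3]},{"dp":[3,-45,0],"turn":[0,0,-3]},{"dp":[3,-45,0],"turn":[0,0,-3]},{"dp":[3,-45,0],"turn":[0,0,-3]},{"dp":[3,-45,0],"turn":[0,0,-3]},{"dp":[3,-45,0],"turn":[0,0,-3]},{"dp":[3,-45,0],"turn":[0,0,-3]}]' 60
python3 -m creep '[{"dp":[6,-40,-10],"turn":[0,0,-2]},{"dp":[4,-17,-20],"turn":[0,0,0]},{"dp":[0,0,-30],"turn":[0,0,0]},{"dp":[0,0,-30],"turn":[0,0,0]},{"dp":[0,0,0],"turn":[0,0,0]},{"dp":[0,0,0],"turn":[0,0,0]},{"dp":[0,0,0],"turn":[0,0,0]}]' 
python3 - <<'E'
from h import *
s=r.state(); c=r.capture('wrist'); print(np.round(s['joint_positions'],2)); M=R.from_rotvec(s['eef_rot']).as_matrix(); print(np.degrees(np.arctan2(M[1,1],M[0,1])))
cv2.imwrite('pics/w23.png',c['img'][:,:,::-1]); pickle.dump((s,c),open('w23.pkl','wb'))
E
```

```text
time_s: 27.15
position: [0.5519, -0.265, 0.2937]
eef_rot: [1.762, 2.6, 0.002]
force: [0.5, 0.7, -0.6]
opening: 0.0599
time_s: 27.85
position: [0.5627, -0.3213, 0.205]
eef_rot: [1.804, 2.568, 0.001]
force: [1.6, -0.8, 0.7]
opening: 0.0598
[ 0.05  0.53  0.59  1.67 -0.33  1.04  1.09]
19.838321848369837
```

View pics/w23.png

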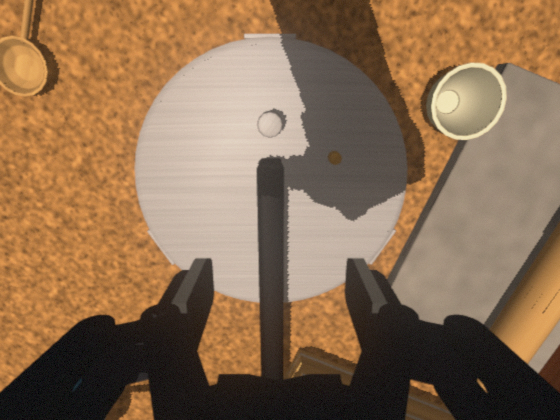

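```bash
python3 - <<'E'
from h import *
s,c=pickle.load(open('w23.pkl','rb'))
a=atz(c,(270.5,164),.06,s); b=atz(c,(272,370),.06,s); print(a,b,np.degrees(np.arctan2(*(b-a)[:2][::-1])))
# circle fit z=.022
E=[(135,168),(407,180),(275,35),(150,105),(392,100),(215,290),(155,240),(340,295)]
P=np.array([atz(c,p,.022,s)[:2] for p in E])
z=least_squares(lambda x:np.linalg.norm(P-x[:2],axis=1)-x[2],[.556,-.33,.135]);print(z.x,z.fun*1e3)
d=(b-a)[:2];d/=np.linalg.norm(d); ctr=z.x[:2]; print('offline mm',1e3*(d[0]*(ctr-a[:2])[1]-d[1]*(ctr-a[:2])[0]),'near dist',(a[:2]-ctr)@d)
g=a[:2]+d*.045; g2=ctr+d*.015; print('grip',g,g2,s['position'],(g-s['position'][:2])*1e3)
E
```

```text
[ 0.54804914 -0.30236993  0.06      ] [ 0.62208736 -0.50762405  0.06      ] -70.16487016933976
[ 0.56033571 -0.33049203  0.13575647] [-0.13165411 -4.52554215  0.56425332  1.59636057  0.73043694 -3.6872478
 -0.37391729  5.82731051]
offline mm 2.015403562142302 near dist -0.030622706547633338
grip [ 0.5633183  -0.34470021] [ 0.56542543 -0.34460212] [ 0.56266774 -0.32134423  0.20504304] [  0.65056761 -23.35598396]
```

```bash
python3 -m creep '[{"dp":[0.5,-23.5,0],"turn":[0,0,0]},{"dp":[0,0,-40],"turn":[0,0,0]},{"dp":[0,0,-45],"turn":[0,0,0]},{"dp":[0,0,-40],"turn":[0,0,0]},{"dp":[0,0,-25],"turn":[0,0,0]},{"dp":[0,0,0],"turn":[0,0,0]},{"dp":[0,0,0],"turn":[0,0,0]},{"dp":[0,0,0],"turn":[0,0,0]}]' 
python3 - <<'E'
from h import *
s=r.state(); c=r.capture('wrist'); print(s['position'])
cv2.imwrite('pics/w24.png',c['img'][:,:,::-1]); pickle.dump((s,c),open('w24.pkl','wb'))
E
```

```text
time_s: 28.7
position: [0.5636, -0.3456, 0.0556]
eef_rot: [1.804, 2.567, 0.001]
force: [1.0, 0.1, 0.1]
opening: 0.0598
[ 0.56360249 -0.3455676   0.05555339]
```

View pics/w24.png

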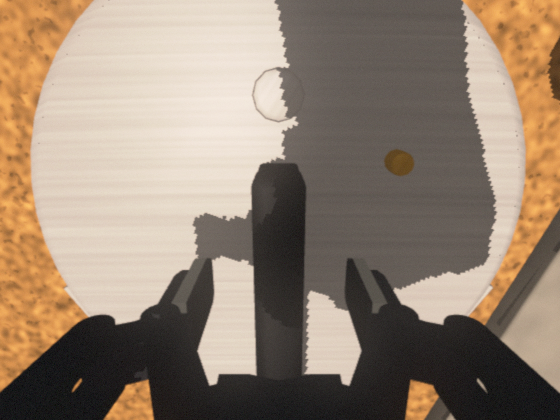

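```bash
python3 -m creep '[{"dp":[0,0,-11],"turn":[0,0,0]},{"dp":[0,0,-10],"turn":[0,0,0]},{"dp":[0,0,0],"turn":[0,0,0]},{"dp":[0,0,0],"turn":[0,0,0]}]' 
python3 -m creep '[{"dp":[0,0,0],"turn":[0,0,0]},{"dp":[0,0,0],"turn":[0,0,0]},{"dp":[0,0,0],"turn":[0,0,0]},{"dp":[0,0,0],"turn":[0,0,0]},{"dp":[0,0,0],"turn":[0,0,0]},{"dp":[0,0,0],"turn":[0,0,0]}]' 5
```

```text
time_s: 29.15
position: [0.5615, -0.3444, 0.0312]
eef_rot: [-1.806, -2.569, 0.0]
force: [-0.1, 0.1, 0.9]
opening: 0.0601
time_s: 29.75
position: [0.5623, -0.3448, 0.0323]
eef_rot: [1.806, 2.569, 0.0]
force: [-0.0, 0.5, 5.0]
opening: 0.023
```

Gripped (opening 23 mm on the 24 mm bar). Lift.

```bash
python3 -m creep '[{"dp":[0,0,5],"turn":[0,0,0]},{"dp":[0,0,10],"turn":[0,0,0]},{"dp":[0,0,20],"turn":[0,0,0]},{"dp":[0,0,30],"turn":[0,0,0]},{"dp":[0,0,30],"turn":[0,0,0]},{"dp":[0,0,0],"turn":[0,0,0]},{"dp":[0,0,0],"turn":[0,0,0]},{"dp":[0,0,0],"turn":[0,0,0]}]' 
python3 - <<'E'
from h import *
s=r.state(); c=r.capture('wrist'); print(s['position'],s['moment'],s['force'])
cv2.imwrite('pics/w25.png',c['img'][:,:,::-1]); pickle.dump((s,c),open('w25.pkl','wb'))
save('scene','s25.png')
E
```

```text
time_s: 30.55
position: [0.5607, -0.3434, 0.1248]
eef_rot: [-1.804, -2.567, 0.0]
force: [0.3, 0.1, -6.1]
opening: 0.0228
[ 0.56072027 -0.34338693  0.12481689] [ 0.01349185  0.06330224 -0.02485264] [ 0.31597582  0.06314025 -6.08258724]
```

View pics/w25.png

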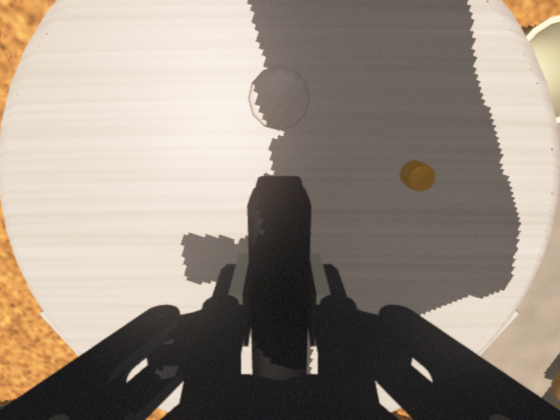

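View pics/s25.png

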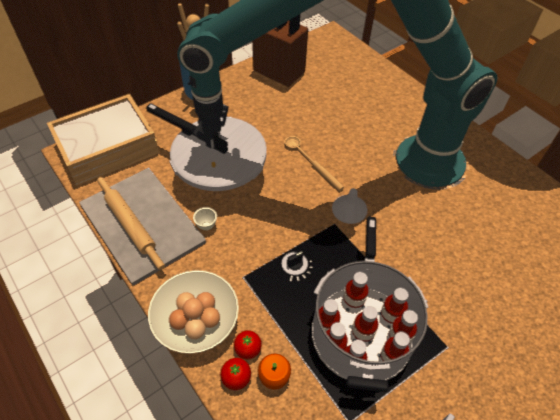

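```bash
python3 - <<'E'
from h import *
s,c=pickle.load(open('w25.pkl','rb'));M=R.from_rotvec(s['eef_rot']).as_matrix()
for dz in (-.025,-.028):
  for v in (176,178,182):
    p=atz(c,(279,v),s['position'][2]-dz,s); print(dz,v,M.T@(p-s['position']))
print(M[:,0])
# lower disc edge points: fit disc centre at dz
z0=s['position'][2]-.0323+.022
E=[(0,160),(559,175),(20,275),(545,262),(45,20),(520,20)]
P=np.array([(M.T@(atz(c,p,z0,s)-s['position']))[:2] for p in E])
z=least_squares(lambda x:np.linalg.norm(P-x[:2],axis=1)-.135,[.015,0]);print(z.x,z.fun*1e3)
E
```

```text
-0.025 176 [ 0.05069779 -0.0004425  -0.02485017]
-0.025 178 [ 0.04997389 -0.00044228 -0.02485229]
-0.025 182 [ 0.04851828 -0.00044183 -0.02485657]
-0.028 176 [ 0.05136901 -0.00044303 -0.02784821]
-0.028 178 [ 0.05066348 -0.00044281 -0.02785029]
-0.028 182 [ 0.04924481 -0.00044237 -0.02785446]
[-0.33893134  0.94080652  0.00293906]
[ 0.01119377 -0.00013818] [-2.14385281 -2.92010083 -2.35137066 -2.50013411 -0.12025102  1.21302296]
```

```bash
python3 - <<'E'
from h import *
s,c=pickle.load(open('w25.pkl','rb'));M=R.from_rotvec(s['eef_rot']).as_matrix()
for dz,v in ((-.028,200),(-.028,205),(-.006,177)):
    p=atz(c,(279,v),s['position'][2]-dz,s); print(dz,v,M.T@(p-s['position']))
crop(c['img'],180,50,200,220,2.7,'w25b.png')
for dx in (.011,.0148,.02):
    # predicted disc outline
    th=np.radians(np.arange(0,360,30)); z0=-.0323+.022
    C=np.array([s['position']+M@[dx+.135*np.cos(a),.135*np.sin(a),-z0*1] for a in th]); C[:,2]=s['position'][2]+z0
    print(dx,np.round(proj(c,C,s)).tolist())
E
```

```text
-0.028 200 [ 0.04273249 -0.00044035 -0.0278736 ]
-0.028 205 [ 0.04088534 -0.00043977 -0.02787903]
-0.006 177 [ 0.04602699 -0.00043903 -0.00586377]
0.011 [[280.0, -98.0], [456.0, -41.0], [553.0, 94.0], [557.0, 240.0], [494.0, 354.0], [394.0, 423.0], [280.0, 446.0], [165.0, 423.0], [66.0, 354.0], [4.0, 240.0], [8.0, 94.0], [105.0, -40.0]]
0.0148 [[280.0, -110.0], [457.0, -52.0], [555.0, 85.0], [559.0, 233.0], [495.0, 349.0], [395.0, 418.0], [280.0, 441.0], [165.0, 418.0], [65.0, 348.0], [2.0, 232.0], [6.0, 85.0], [104.0, -52.0]]
0.02 [[280.0, -128.0], [459.0, -69.0], [558.0, 72.0], [562.0, 223.0], [497.0, 341.0], [396.0, 411.0], [280.0, 435.0], [164.0, 411.0], [63.0, 340.0], [-1.0, 222.0], [3.0, 72.0], [102.0, -68.0]]
```

View pics/w25b.png

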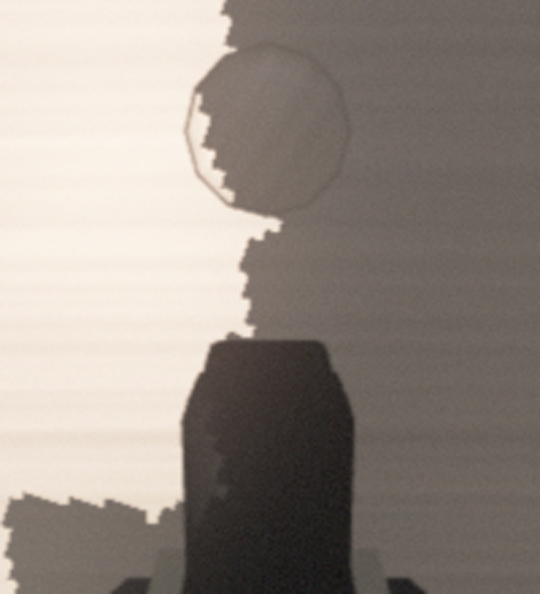

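```bash
python3 - <<'E'
from h import *
t=r.capture('top'); pickle.dump(t,open('t26.pkl','wb')); crop(t['img'],55,130,140,150,5.2,'t26.png')
s,c=pickle.load(open('w8.pkl','rb')); 
print(r.state()['time_s'])
E
```

```text
30.7
```

View pics/t26.png

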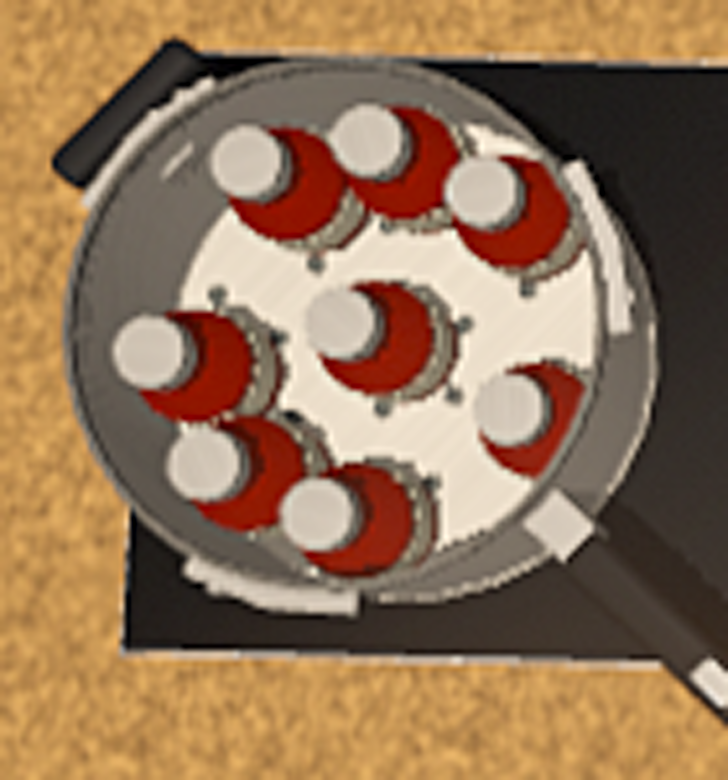

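```bash
python3 - <<'E'
from h import *
t=pickle.load(open('t26.pkl','rb')); U=lambda p:up(p,55,130,5.2)
O=[(66,320),(76,410),(108,480),(330,60),(250,76),(440,82),(100,190)]; I=[(604,300),(590,372),(545,468),(470,547),(600,250)]
z0=.1305
PO=np.array([atz(t,U(p),z0)[:2] for p in O]);PI=np.array([atz(t,U(p),z0)[:2] for p in I])
z=least_squares(lambda x:np.r_[np.linalg.norm(PO-x[:2],axis=1)-.1175-x[2],np.linalg.norm(PI-x[:2],axis=1)-.1175],[.56,.29,.003]);print(z.x,z.fun*1e3)
# bottles
B=[(249,163),(371,142),(485,193),(154,352),(208,464),(321,515),(516,409)]
P=np.array([atz(t,U(p),.1255)[:2] for p in B]);
z=least_squares(lambda x:np.linalg.norm(P-x[:2],axis=1)-.086,[.56,.29]);print(z.x,z.fun*1e3); print(P)
m=atz(t,U((345,325)),.1255);print(m)
h=[atz(t,U(p),z0-.004) for p in [(558,525),(712,685)]]; print(h,[np.degrees(np.arctan2(*(q[:2]-z.x)[::-1])) for q in h], np.degrees(np.arctan2(*(h[1]-h[0])[:2][::-1])))
E
```

```text
[0.56080735 0.29438746 0.00415127] [-0.01974802  0.28608413  0.68691477 -0.64267447 -0.47070122 -2.74310775
  2.90323257  2.71896136 -1.35128932 -2.50005919  0.59254458  4.69550481]
[0.56052028 0.29249549] [ 1.3462256  -1.17947499  0.74959944  0.24988193  0.28140824 -0.08981472
  0.81303488]
[[0.6359379  0.33655847]
 [0.6446052  0.28134878]
 [0.62014555 0.22948501]
 [0.55025158 0.3781319 ]
 [0.49909409 0.35308677]
 [0.47515902 0.30219156]
 [0.5212803  0.21505695]]
[0.56090305 0.29230826 0.1255    ]
[array([0.46853729, 0.195822  , 0.1265    ]), array([0.39577059, 0.12709039, 0.1265    ])] [np.float64(-133.57577189734099), np.float64(-134.88626054568422)] -136.63345336357168
```

```bash
python3 -m creep '[{"dp":[0,0,20],"turn":[0,0,0]},{"dp":[0,0,35],"turn":[0,0,0]},{"dp":[0,0,40],"turn":[0,0,0]},{"dp":[0,10,35],"turn":[0,0,0]},{"dp":[0,20,20],"turn":[0,0,0]},{"dp":[0,30,5],"turn":[0,0,0]},{"dp":[0,35,0],"turn":[0,0,0]},{"dp":[0,35,0],"turn":[0,0,-1]}]' 
python3 -m creep '[{"dp":[0,38,0],"turn":[0,0,-1]},{"dp":[0,38,0],"turn":[0,0,-1]},{"dp":[0,38,0],"turn":[0,0,-1]},{"dp":[0,38,0],"turn":[0,0,-1]},{"dp":[0,38,0],"turn":[0,0,-1]},{"dp":[0,38,0],"turn":[0,0,-1]},{"dp":[0,38,0],"turn":[0,0,-1]},{"dp":[0,38,0],"turn":[0,0,-1]}]' 
```

```text
time_s: 31.5
position: [0.5614, -0.2135, 0.2812]
eef_rot: [-1.83, -2.553, 0.0]
force: [0.6, 0.4, -5.6]
opening: 0.0228
time_s: 32.3
position: [0.5613, 0.0907, 0.2811]
eef_rot: [-2.004, -2.419, 0.002]
force: [-0.5, 0.1, -6.1]
opening: 0.0232
```

```bash
python3 -m creep '[{"dp":[0,38,0],"turn":[0,0,-1]},{"dp":[0,38,0],"turn":[0,0,-1]},{"dp":[0,38,0],"turn":[0,0,-1]},{"dp":[0,35,0],"turn":[0,0,-1]},{"dp":[0,20,0],"turn":[0,0,-1]},{"dp":[0,10,0],"turn":[0,0,0]},{"dp":[0,0,0],"turn":[0,0,0]},{"dp":[0,0,0],"turn":[0,0,0]}]' 
python3 - <<'E'
from h import *
s=r.state(); M=R.from_rotvec(s['eef_rot']).as_matrix(); print(s['position'],np.round(s['joint_positions'],2),'lid dir',np.degrees(np.arctan2(-M[1,0],-M[0,0])),M[2]); print('axis',s['position']+M@[.014,0,0])
E
```

```text
time_s: 33.1
position: [0.5622, 0.2665, 0.2814]
eef_rot: [2.107, 2.329, -0.003]
force: [0.9, 0.0, -6.2]
opening: 0.023
[0.56216995 0.26645721 0.28138054] [-0.86  0.39  0.48  1.65 -0.19  1.15 -0.23] lid dir -84.28915391559627 [-1.72555731e-03 -5.93764130e-04 -9.99998335e-01]
axis [0.56077683 0.28038771 0.28135638]
```

```bash
python3 -m creep '[{"dp":[0.5,10,-10],"turn":[0,0,0]},{"dp":[0,5,-20],"turn":[0,0,0]},{"dp":[0,0,-30],"turn":[0,0,0]},{"dp":[0,0,-30],"turn":[0,0,0]},{"dp":[0,0,0],"turn":[0,0,0]},{"dp":[0,0,0],"turn":[0,0,0]},{"dp":[0,0,0],"turn":[0,0,0]}]' 
python3 - <<'E'
from h import *
s=r.state(); M=R.from_rotvec(s['eef_rot']).as_matrix(); print('axis',s['position']+M@[.014,0,0],s['position'])
c=r.capture('wrist'); cv2.imwrite('pics/w27.png',c['img'][:,:,::-1]); t=r.capture('top'); cs=r.capture('scene')
pickle.dump((s,c,t,cs),open('c27.pkl','wb'))
crop(t['img'],40,110,200,150,4,'t27.png'); crop(cs['img'],270,200,200,200,3,'s27.png')
E
```

```text
time_s: 33.8
position: [0.5639, 0.2836, 0.1937]
eef_rot: [2.106, 2.329, 0.005]
force: [-0.2, -0.2, -5.9]
opening: 0.0231
axis [0.56246167 0.29752367 0.19369623] [0.56386716 0.28359441 0.19367893]
```

View pics/w27.png

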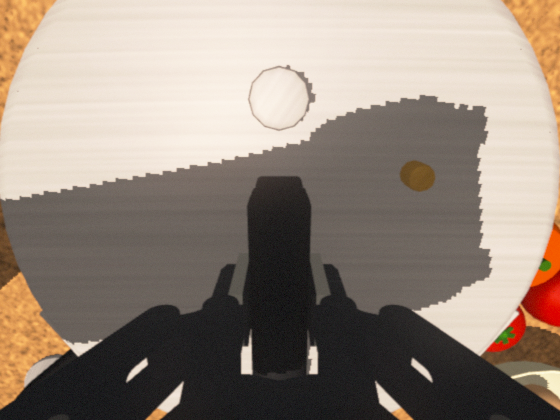

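View pics/t27.png

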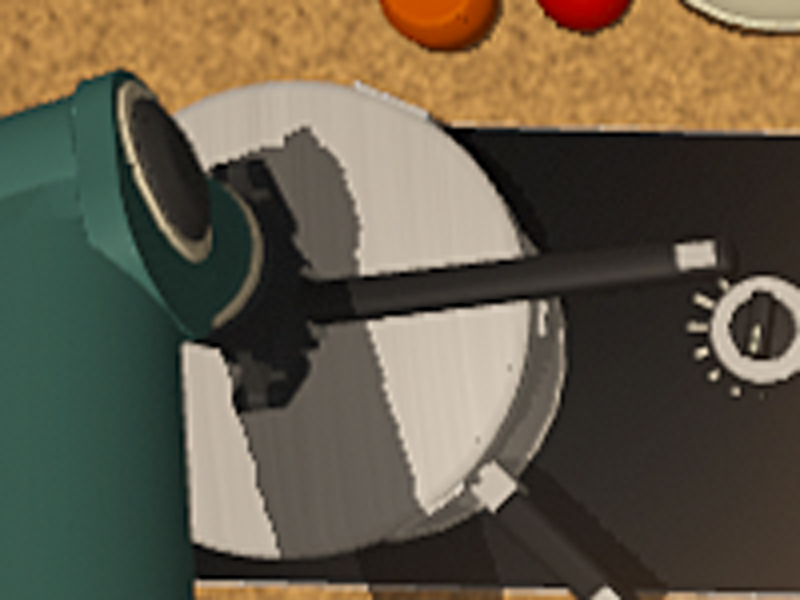

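View pics/s27.png

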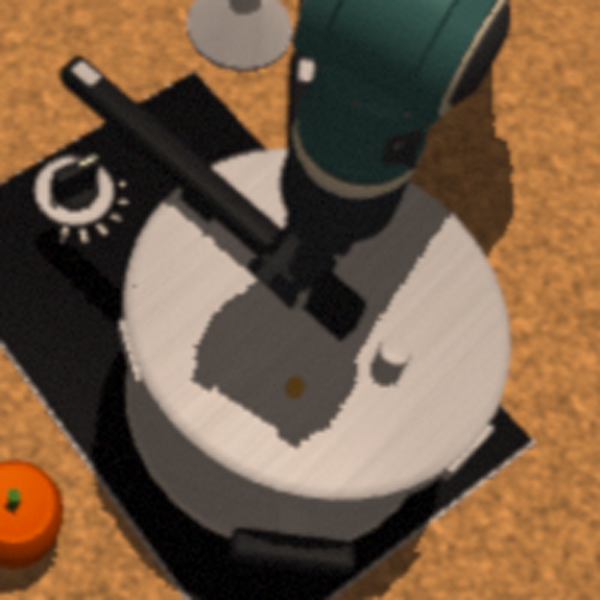

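```bash
python3 - <<'E'
from h import *
s,c,t,cs=pickle.load(open('c27.pkl','rb'))
for z0 in (.1834,.180):
  P=np.array([atz(t,up(p,40,110,4),z0)[:2] for p in [(290,82),(420,112),(488,180),(524,245),(530,330),(510,415),(455,490),(250,555),(215,100)]])
  z=least_squares(lambda x:np.linalg.norm(P-x[:2],axis=1)-x[2],[.56,.29,.135]);print('top',z.x,np.round(z.fun*1e3,1))
  z=least_squares(lambda x:np.linalg.norm(P-x[:2],axis=1)-.135,[.56,.29]);print('top',z.x,np.round(z.fun*1e3,1))
  P=np.array([atz(cs,up(p,270,200,3),z0)[:2] for p in [(123,300),(512,340),(345,500),(265,150),(480,240),(150,390),(460,450),(160,210),(250,480)]])
  z=least_squares(lambda x:np.linalg.norm(P-x[:2],axis=1)-x[2],[.56,.29,.135]);print('scene',z.x,np.round(z.fun*1e3,1))
m=tri([ray(t,up((697,253),40,110,4)),ray(cs,up((85,71),270,200,3))]);print(m)
d=m[0][:2]-[.5613,.2945];print(np.degrees(np.arctan2(d[1],d[0])),np.linalg.norm(d))
E
```

```text
top [0.56058938 0.29282173 0.13374482] [ 0.5  1.5 -1.2  0.8 -1.1  0.2  0.1  0.3 -1.1]
top [0.56021969 0.29410037] [-0.4  1.3 -1.2  0.8 -1.1 -0.  -0.5 -1.6 -2.4]
scene [0.56265242 0.30070368 0.13450779] [ 1.7  0.3  0.7 -0.8  2.6  0.3 -3.6 -2.3  1. ]
top [0.56106743 0.29390394 0.13414424] [ 0.6  1.5 -1.2  0.8 -1.1  0.2  0.1  0.3 -1.1]
top [0.56081543 0.29477374] [-0.1  1.3 -1.2  0.8 -1.1  0.1 -0.3 -1.  -2. ]
scene [0.56101139 0.29984089 0.13498847] [ 1.7  0.3  0.7 -0.8  2.6  0.3 -3.6 -2.3  1. ]
(array([0.58562313, 0.06298476, 0.22166479]), [0.0009250132024397576, 0.000925013202439639])
-84.00247315061227 0.2327894325639585
```

```bash
python3 -m creep '[{"dp":[-0.8,-1.2,-5],"turn":[0,0,0]},{"dp":[0,0,-8],"turn":[0,0,0]},{"dp":[0,0,-8],"turn":[0,0,0]},{"dp":[0,0,-5],"turn":[0,0,0]},{"dp":[0,0,-3],"turn":[0,0,0]},{"dp":[0,0,0],"turn":[0,0,0]},{"dp":[0,0,0],"turn":[0,0,0]},{"dp":[0,0,0],"turn":[0,0,0]}]' 
python3 - <<'E'
from h import *
s=r.state(); M=R.from_rotvec(s['eef_rot']).as_matrix(); print('axis',s['position']+M@[.014,0,0],s['position'],s['moment'])
E
```

```text
time_s: 34.75
position: [0.5618, 0.282, 0.1629]
eef_rot: [2.106, 2.33, -0.0]
force: [1.9, -0.3, -6.4]
opening: 0.0232
axis [0.56039853 0.29594299 0.16286155] [0.5618094  0.28201427 0.162865  ] [-0.20151853 -0.33172672 -0.05031618]
```

```bash
python3 -m creep '[{"dp":[0.5,-0.3,-3],"turn":[0,0,0]},{"dp":[0,0,-3],"turn":[0,0,0]},{"dp":[0,0,-2],"turn":[0,0,0]},{"dp":[0,0,0],"turn":[0,0,0]},{"dp":[0,0,0],"turn":[0,0,0]}]' 
python3 -m creep '[{"dp":[0,0,-1.5],"turn":[0,0,0]},{"dp":[0,0,-1.5],"turn":[0,0,0]},{"dp":[0,0,0],"turn":[0,0,0]},{"dp":[0,0,0],"turn":[0,0,0]}]' 
```

```text
time_s: 35.25
position: [0.5621, 0.2823, 0.156]
eef_rot: [-2.105, -2.331, -0.001]
force: [-3.6, -1.8, 4.9]
opening: 0.0232
time_s: 35.65
position: [0.5621, 0.2823, 0.1543]
eef_rot: [-2.105, -2.331, -0.002]
force: [-7.2, -2.7, 11.9]
opening: 0.0231
```

```bash
python3 -m creep '[{"dp":[-1.5,-0.5,0],"turn":[0,0,0]},{"dp":[0,0,0],"turn":[0,0,0]},{"dp":[0,0,0],"turn":[0,0,0]},{"dp":[0,0,0],"turn":[0,0,0]}]' 
python3 -m creep '[{"dp":[0,0,-1.5],"turn":[0,0,0]},{"dp":[0,0,0],"turn":[0,0,0]},{"dp":[0,0,0],"turn":[0,0,0]}]' 
python3 - <<'E'
from h import *
s=r.state(); print(s['moment'],s['force'])
t=r.capture('top'); cs=r.capture('scene')
pickle.dump((s,t,cs),open('c28.pkl','wb'))
crop(t['img'],40,110,200,150,4,'t28.png'); crop(cs['img'],270,200,200,200,3,'s28.png')
E
```

```text
time_s: 36.05
position: [0.5621, 0.2823, 0.1545]
eef_rot: [2.106, 2.331, 0.007]
force: [-2.2, -1.1, 9.5]
opening: 0.0231
time_s: 36.35
position: [0.5621, 0.2823, 0.1542]
eef_rot: [2.106, 2.331, 0.007]
force: [-5.3, -2.1, 16.9]
opening: 0.0227
[-0.72682553  1.29668872 -0.0054651 ] [-5.31436242 -2.1475756  16.88440491]
```

View pics/s28.png

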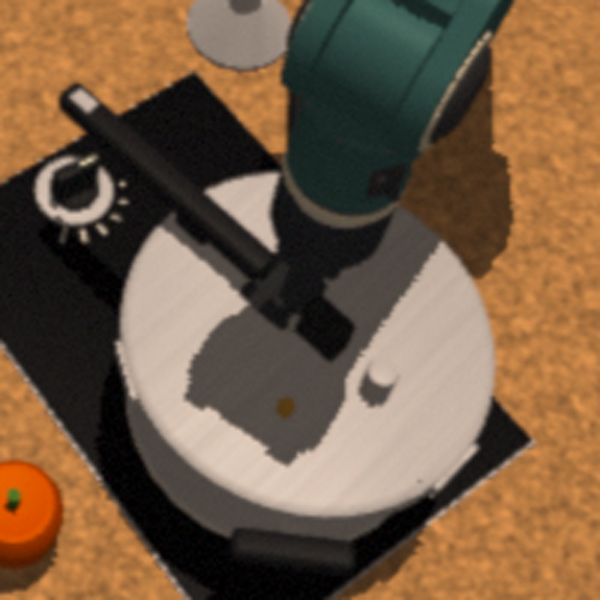

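View pics/t28.png

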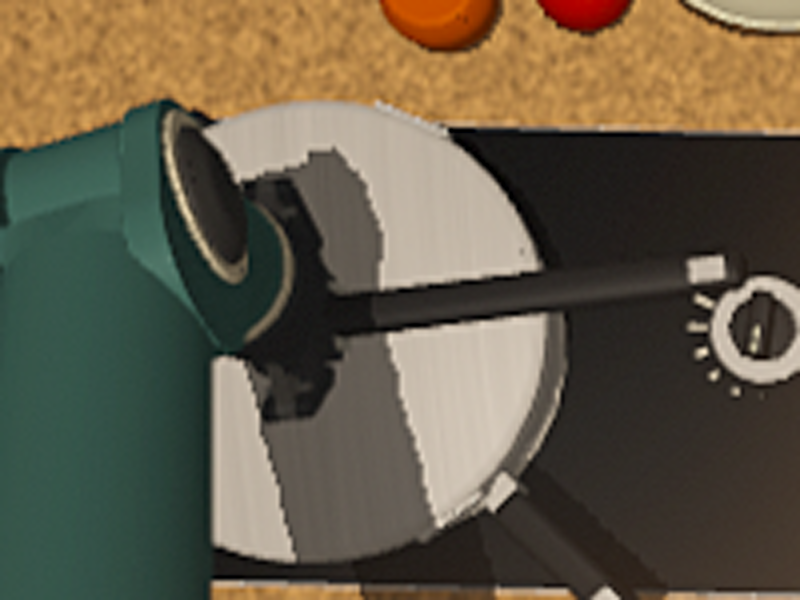

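```bash
python3 - <<'E'
from h import *
s,t,cs=pickle.load(open('c28.pkl','rb'))
m=tri([ray(t,up((707,269),40,110,4)),ray(cs,up((83,98),270,200,3))]);print(m)
d=m[0][:2]-[.5613,.2935];print(np.degrees(np.arctan2(d[1],d[0])),np.linalg.norm(d))
n=tri([ray(t,up((340,316),40,110,4)),ray(cs,up((262,262),270,200,3))]);print(n)
for z0 in (.144,):
  P=np.array([atz(t,up(p,40,110,4),z0)[:2] for p in [(310,102),(445,137),(510,200),(541,265),(548,330),(530,420),(440,522),(290,563),(215,130)]])
  z=least_squares(lambda x:np.linalg.norm(P-x[:2],axis=1)-.135,[.56,.29]);print('top',z.x,np.round(z.fun*1e3,1))
E
```

```text
(array([0.58346868, 0.0617847 , 0.18222171]), [0.000382008035892524, 0.00038200803589240036])
-84.53502822269128 0.23277334171811848
(array([0.56560861, 0.25805799, 0.19081597]), [0.008607762422646298, 0.008607762422646383])
top [0.55810126 0.29257341] [-0.1 -0.1 -0.1  0.3 -0.5  0.4 -1.6 -0.7 -1.8]
```

```bash
python3 -m creep '[{"dp":[0,0,3],"turn":[0,0,0]},{"dp":[0,0,0],"turn":[0,0,0]},{"dp":[0,0,0],"turn":[0,0,0]}]' 
python3 -m creep '[{"dp":[0,0,0],"turn":[0,0,0]},{"dp":[0,0,0],"turn":[0,0,0]},{"dp":[0,0,0],"turn":[0,0,0]},{"dp":[0,0,0],"turn":[0,0,0]},{"dp":[0,0,15],"turn":[0,0,0]},{"dp":[0,0,25],"turn":[0,0,0]},{"dp":[2,-20,20],"turn":[0,0,0]},{"dp":[4,-40,0],"turn":[0,0,0]}]' 56
python3 -m creep '[{"dp":[4,-40,0],"turn":[0,0,0]},{"dp":[4,-40,0],"turn":[0,0,0]},{"dp":[1,-15,0],"turn":[0,0,0]},{"dp":[0,0,0],"turn":[0,0,0]},{"dp":[0,0,0],"turn":[0,0,0]},{"dp":[0,0,0],"turn":[0,0,0]}]'
python3 - <<'E'
from h import *
s=r.state(); M=R.from_rotvec(s['eef_rot']).as_matrix(); print(s['position'],np.degrees(np.arctan2(-M[1,0],-M[0,0])))
c=r.capture('wrist'); cv2.imwrite('pics/w29.png',c['img'][:,:,::-1]); t=save('top','t29.png'); cs=save('scene','s29.png')
pickle.dump((s,c,t,cs),open('c29.pkl','wb'))
E
```

```text
time_s: 36.75
position: [0.5621, 0.2823, 0.1557]
eef_rot: [2.105, 2.33, 0.007]
force: [0.1, -0.9, 7.3]
opening: 0.0229
time_s: 37.55
position: [0.5681, 0.2253, 0.2172]
eef_rot: [2.098, 2.337, 0.011]
force: [0.3, -0.5, -0.4]
opening: 0.0562
time_s: 38.15
position: [0.5754, 0.1291, 0.2133]
eef_rot: [-2.102, -2.334, -0.001]
force: [0.4, 0.2, 0.1]
opening: 0.0561
[0.57542104 0.12905504 0.21330837] -84.00619023641323
```

View pics/w29.png

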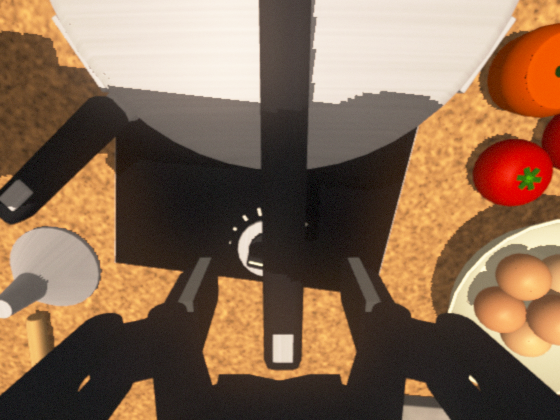

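View pics/s29.png

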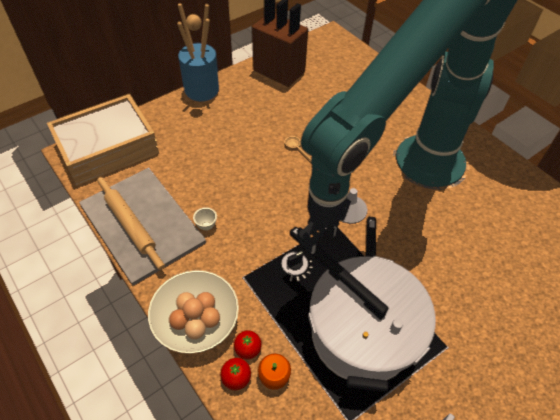

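```bash
python3 - <<'E'
from h import *
s,c,t,cs=pickle.load(open('c29.pkl','rb'))
a=atz(c,(284,345),.182,s); b=atz(c,(285.5,60),.182,s); print(a,b,np.degrees(np.arctan2(*(a-b)[:2][::-1])))
h=atz(c,(18,194),.130,s); k=atz(c,(110,110),.130,s); print(h,k,np.degrees(np.arctan2(*(h-k)[:2][::-1])))
C=np.array([.5613,.2953]); 
for p in (a,h): d=p[:2]-C; print(np.degrees(np.arctan2(d[1],d[0])),np.linalg.norm(d))
for th in (-84.2,-134.5): print(th,C+.17*np.array([np.cos(np.radians(th)),np.sin(np.radians(th))]))
E
```

```text
[0.58522015 0.06142574 0.182     ] [0.56821205 0.2228775  0.182     ] -83.98637175032201
[0.39453449 0.1238501  0.13      ] [0.46007154 0.18688131 0.13      ] -136.11657443217405
-84.16021988497688 0.23509432901240676
-134.20648667028073 0.23917735090573786
-84.2 [0.57847957 0.12617028]
-134.5 [0.44214543 0.17404742]
```

```bash
python3 -m creep '[{"dp":[2.7,-3,0],"turn":[0,0,0]},{"dp":[0,0,-20],"turn":[0,0,0]},{"dp":[0,0,-20],"turn":[0,0,0]},{"dp":[0,0,-18],"turn":[0,0,0]},{"dp":[0,0,0],"turn":[0,0,0]},{"dp":[0,0,0],"turn":[0,0,0]},{"dp":[0,0,0],"turn":[0,0,0]}]'
python3 -m creep '[{"dp":[0,0,0],"turn":[0,0,0]},{"dp":[0,0,0],"turn":[0,0,0]},{"dp":[0,0,0],"turn":[0,0,0]},{"dp":[0,0,0],"turn":[0,0,0]},{"dp":[0,0,0],"turn":[0,0,0]}]' 5
python3 - <<'E'
from h import *
s=r.state(); M=R.from_rotvec(s['eef_rot']).as_matrix(); print(s['position'],np.degrees(np.arctan2(-M[1,0],-M[0,0])),s['moment'],np.round(s['joint_positions'],2))
C=np.array([.5613,.2953]);d=s['position'][:2]-C; th0=np.degrees(np.arctan2(d[1],d[0])); rho=np.linalg.norm(d); print(th0,rho)
th=np.radians(th0-np.arange(0,64,4)); P=rho*np.c_[np.cos(th),np.sin(th)]; print(np.round(np.diff(P,axis=0)*1e3,1))
E
```

```text
time_s: 39.0
position: [0.5791, 0.1236, 0.1564]
eef_rot: [2.105, 2.33, 0.002]
force: [0.0, 0.4, 0.5]
opening: 0.0559
time_s: 39.5
position: [0.5786, 0.1235, 0.1557]
eef_rot: [2.106, 2.331, 0.001]
force: [-0.7, -0.1, 2.1]
opening: 0.0229
[0.57858469 0.12354281 0.15566414] -84.1892845058751 [ 0.00681876 -0.01964787  0.06107853] [-0.63  0.48  0.47  1.84 -0.28  0.88  0.08]
-84.25341636147536 0.17262471972166918
[[-12.   -0.8]
 [-12.    0.1]
 [-12.    0.9]
 [-11.9   1.7]
 [-11.8   2.6]
 [-11.6   3.4]
 [-11.3   4.2]
 [-11.    4.9]
 [-10.6   5.7]
 [-10.2   6.4]
 [ -9.7   7.1]
 [ -9.2   7.8]
 [ -8.6   8.4]
 [ -8.    9. ]
 [ -7.4   9.5]]
```

```bash
python3 -m creep '[{"dp":[-12,-0.8,0],"turn":[0,0,-4]},{"dp":[-12,0.1,0],"turn":[0,0,-4]},{"dp":[-12,0.9,-0.3],"turn":[0,0,-4]},{"dp":[-11.9,1.7,-0.3],"turn":[0,0,-4]},{"dp":[0,0,0],"turn":[0,0,0]},{"dp":[0,0,0],"turn":[0,0,0]}]'
python3 - <<'E'
from h import *
s=r.state(); M=R.from_rotvec(s['eef_rot']).as_matrix(); C=np.array([.5613,.2953]);d=s['position'][:2]-C; print(np.degrees(np.arctan2(-M[1,0],-M[0,0])),s['moment'],np.degrees(np.arctan2(d[1],d[0])),np.linalg.norm(d))
E
```

```text
time_s: 40.1
position: [0.5303, 0.1255, 0.1549]
eef_rot: [-2.408, -2.016, 0.0]
force: [-3.6, -0.2, 3.3]
opening: 0.0231
-100.12015580914138 [ 0.04160077  0.38678733 -0.08239097] -100.34768375796676 0.17259275258130777
```

```bash
python3 -m creep '[{"dp":[-11.8,2.6,-0.3],"turn":[0,0,-4]},{"dp":[-11.6,3.4,-0.3],"turn":[0,0,-4]},{"dp":[-11.3,4.2,-0.3],"turn":[0,0,-4]},{"dp":[-11,4.9,-0.3],"turn":[0,0,-4]},{"dp":[-10.6,5.7,-0.3],"turn":[0,0,-4]},{"dp":[0,0,0],"turn":[0,0,0]},{"dp":[0,0,0],"turn":[0,0,0]}]'
python3 - <<'E'
from h import *
s=r.state(); M=R.from_rotvec(s['eef_rot']).as_matrix(); C=np.array([.5613,.2953]);d=s['position'][:2]-C; print(np.degrees(np.arctan2(-M[1,0],-M[0,0])),s['moment'],np.degrees(np.arctan2(d[1],d[0])),np.linalg.norm(d))
E
python3 -m creep '[{"dp":[-10.2,6.4,-0.3],"turn":[0,0,-4]},{"dp":[-9.7,7.1,-0.3],"turn":[0,0,-4]},{"dp":[-6.8,5.8,-0.2],"turn":[0,0,-3]},{"dp":[0,0,0],"turn":[0,0,0]},{"dp":[0,0,0],"turn":[0,0,0]},{"dp":[0,0,0],"turn":[0,0,0]}]'
python3 - <<'E'
from h import *
s=r.state(); M=R.from_rotvec(s['eef_rot']).as_matrix(); C=np.array([.5613,.2953]);d=s['position'][:2]-C; print(np.degrees(np.arctan2(-M[1,0],-M[0,0])),s['moment'],np.degrees(np.arctan2(d[1],d[0])),np.linalg.norm(d))
E
```

```text
time_s: 40.8
position: [0.4738, 0.1458, 0.1534]
eef_rot: [-2.723, -1.565, 0.002]
force: [-5.4, -0.6, 6.5]
opening: 0.0233
-120.22047369396162 [-0.31047722  0.73608854 -0.47019341] -120.3382838467952 0.17318804611460473
time_s: 41.4
position: [0.4484, 0.1661, 0.153]
eef_rot: [-2.86, -1.298, -0.002]
force: [-2.0, 1.3, 7.0]
opening: 0.0232
-131.16856753494807 [ 0.16545659  0.39862442 -0.2710961 ] -131.13818850933657 0.17157575189284852
```

```bash
python3 -m creep '[{"dp":[-3.4,3,-0.1],"turn":[0,0,-1.5]},{"dp":[-3.3,3.1,-0.1],"turn":[0,0,-1.5]},{"dp":[0,0,0],"turn":[0,0,0]},{"dp":[0,0,0],"turn":[0,0,0]},{"dp":[0,0,0],"turn":[0,0,0]}]'
python3 - <<'E'
from h import *
s=r.state(); M=R.from_rotvec(s['eef_rot']).as_matrix(); C=np.array([.5613,.2953]);d=s['position'][:2]-C; print(np.degrees(np.arctan2(-M[1,0],-M[0,0])),s['moment'],np.degrees(np.arctan2(d[1],d[0])),np.linalg.norm(d))
E
python3 -m creep '[{"dp":[-2.2,2.1,0],"turn":[0,0,-1]},{"dp":[0,0,0],"turn":[0,0,0]},{"dp":[0,0,0],"turn":[0,0,0]},{"dp":[0,0,0],"turn":[0,0,0]}]'
python3 - <<'E'
from h import *
s=r.state(); M=R.from_rotvec(s['eef_rot']).as_matrix(); C=np.array([.5613,.2953]);d=s['position'][:2]-C; print(np.degrees(np.arctan2(-M[1,0],-M[0,0])),s['moment'],np.degrees(np.arctan2(d[1],d[0])),np.linalg.norm(d))
E
```

```text
time_s: 41.9
position: [0.4421, 0.1692, 0.1529]
eef_rot: [2.89, 1.224, -0.0]
force: [-1.6, -8.0, 9.8]
opening: 0.0234
-134.1023358190304 [-1.37518609  0.33072764  0.63724856] -133.40366422482688 0.17349882518102455
time_s: 42.3
position: [0.4404, 0.1694, 0.1529]
eef_rot: [2.898, 1.199, -0.001]
force: [-0.6, -13.9, 10.9]
opening: 0.0233
-135.05125615208857 [-2.44189904  0.0832839   1.19912212] -133.8353188757213 0.17450377865471242
```

```bash
python3 -m creep '[{"dp":[-1.5,1.5,0],"turn":[0,0,0]},{"dp":[-0.7,0.7,0],"turn":[0,0,0]},{"dp":[0,0,0],"turn":[0,0,0]},{"dp":[0,0,0],"turn":[0,0,0]},{"dp":[0,0,0],"turn":[0,0,0]}]'
python3 - <<'E'
from h import *
s=r.state(); M=R.from_rotvec(s['eef_rot']).as_matrix(); C=np.array([.5613,.2953]);d=s['position'][:2]-C; print(np.degrees(np.arctan2(-M[1,0],-M[0,0])),s['moment'],np.degrees(np.arctan2(d[1],d[0])),np.linalg.norm(d))
t=r.capture('top'); cs=r.capture('scene');c=r.capture('wrist');cv2.imwrite('pics/w30.png',c['img'][:,:,::-1])
pickle.dump((s,c,t,cs),open('c30.pkl','wb'))
crop(t['img'],60,130,170,150,4,'t30.png'); crop(cs['img'],290,200,170,200,3,'s30.png')
E
```

```text
time_s: 42.8
position: [0.4402, 0.1696, 0.1531]
eef_rot: [2.896, 1.195, 0.003]
force: [5.8, -19.0, 8.9]
opening: 0.0231
-135.15816148965894 [-3.37279279 -0.84275586  1.24377036] -133.93967020864505 0.17455485951921992
```

View pics/w30.png

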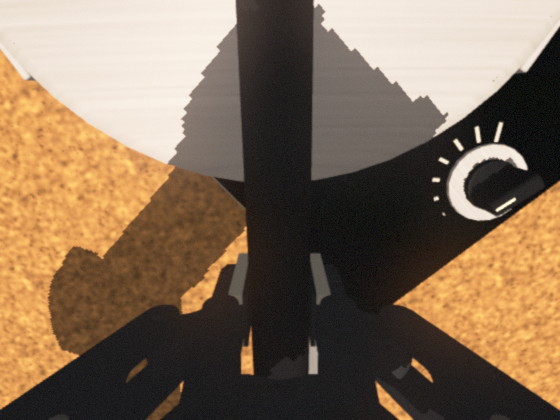

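View pics/t30.png

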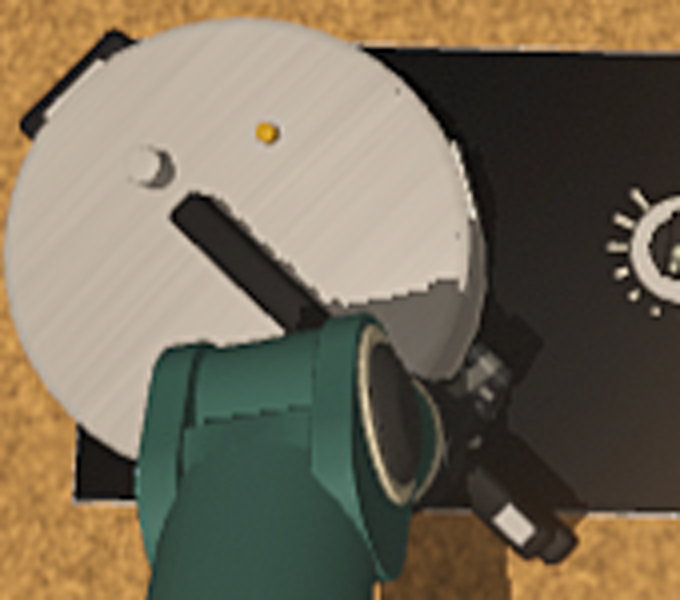

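View pics/s30.png

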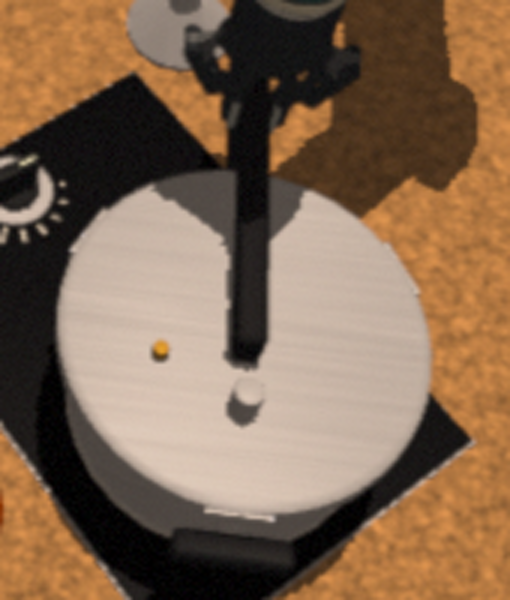

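```bash
python3 -m creep '[{"dp":[1.5,-1.5,0],"turn":[0,0,0]},{"dp":[0,0,0],"turn":[0,0,0]},{"dp":[0,0,0],"turn":[0,0,0]}]'
python3 -m creep '[{"dp":[0,0,0],"turn":[0,0,0]},{"dp":[0,0,0],"turn":[0,0,0]},{"dp":[0,0,0],"turn":[0,0,0]},{"dp":[0,0,0],"turn":[0,0,0]},{"dp":[0,0,15],"turn":[0,0,0]},{"dp":[0,0,30],"turn":[0,0,0]},{"dp":[0,-5,40],"turn":[0,0,0]},{"dp":[5,-20,20],"turn":[0,0,0]}]' 56
python3 -m creep '[{"dp":[10,-30,0],"turn":[0,0,0]},{"dp":[10,-30,0],"turn":[0,0,0]},{"dp":[10,-30,0],"turn":[0,0,0]},{"dp":[0,0,0],"turn":[0,0,0]},{"dp":[0,0,0],"turn":[0,0,0]},{"dp":[0,0,0],"turn":[0,0,0]}]'
python3 - <<'E'
from h import *
s=r.state(); print(np.round(s['joint_positions'],2))
t=r.capture('top'); cs=r.capture('scene');c=r.capture('wrist');cv2.imwrite('pics/w31.png',c['img'][:,:,::-1])
pickle.dump((s,c,t,cs),open('c31.pkl','wb'))
crop(t['img'],60,130,170,150,4,'t31.png'); crop(cs['img'],290,200,170,200,3,'s31.png')
E
```

```text
time_s: 43.25
position: [0.4402, 0.1695, 0.153]
eef_rot: [2.898, 1.197, -0.0]
force: [1.2, -15.9, 10.3]
opening: 0.023
time_s: 44.05
position: [0.4435, 0.1513, 0.2596]
eef_rot: [-2.901, -1.203, -0.005]
force: [0.9, 0.1, -0.7]
opening: 0.0564
time_s: 44.65
position: [0.4725, 0.0606, 0.257]
eef_rot: [-2.903, -1.2, 0.001]
force: [-0.8, 0.2, -0.1]
opening: 0.056
[-0.96  0.16  0.86  2.03 -0.14  1.01 -0.82]
```

View pics/w31.png

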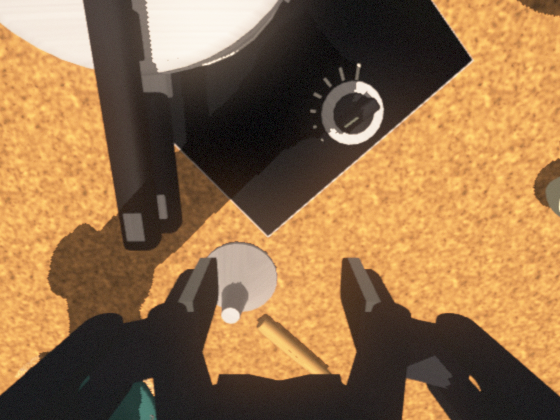

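View pics/t31.png

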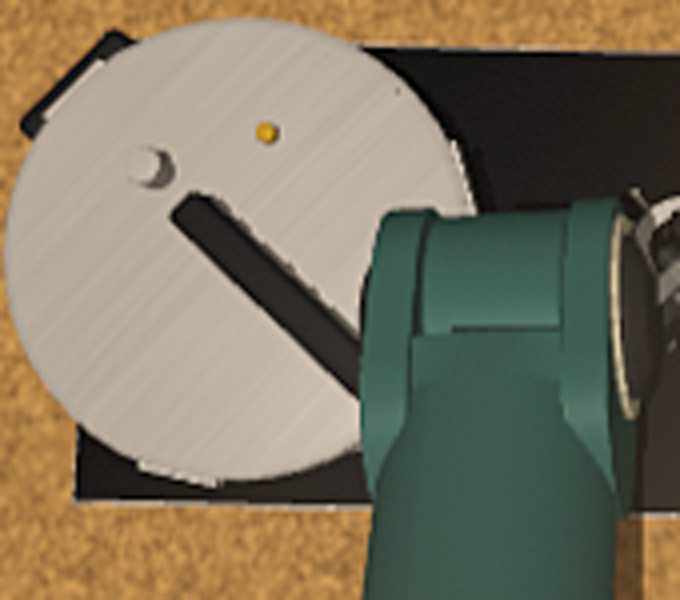

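View pics/s31.png

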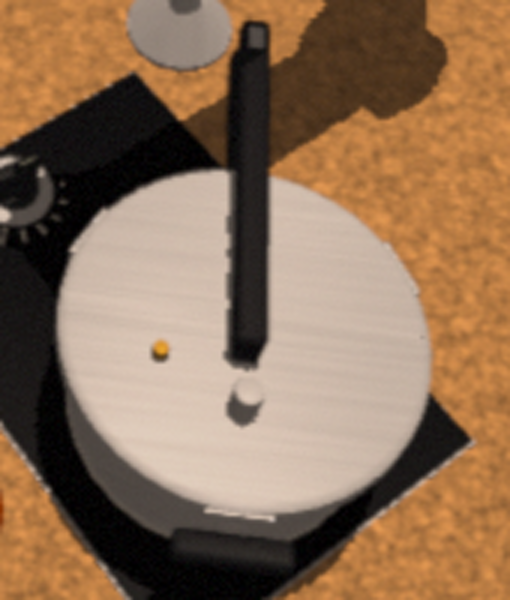

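```bash
python3 - <<'E'
from h import *
s,c,t,cs=pickle.load(open('c31.pkl','rb')); C=np.array([.5613,.2953])
A=atz(c,(134,227),.179,s);B=atz(c,(107,20),.179,s);H=atz(c,(162,207),.130,s)
for p in(A,B,H):
    d=p[:2]-C;print(p,np.degrees(np.arctan2(d[1],d[0])),np.linalg.norm(d))
print(np.degrees(np.arctan2(*(A-B)[:2][::-1])))
crop(c['img'],280,50,130,110,6,'w31k.png')
# knob
for p in [(352,112)]: print(atz(c,p,.02,s),atz(c,p,.045,s))
E
```

```text
[0.39476954 0.12570165 0.179     ] -134.4770701306204 0.2376888595184953
[0.48649708 0.21597548 0.179     ] -133.319608775596 0.10903144174132777
[0.3962104  0.12257204 0.13      ] -133.70471009432936 0.23893414218637493
-135.45763513645747
[0.57145622 0.04889289 0.02      ] [0.56852118 0.05323059 0.045     ]
```

View pics/w31k.png

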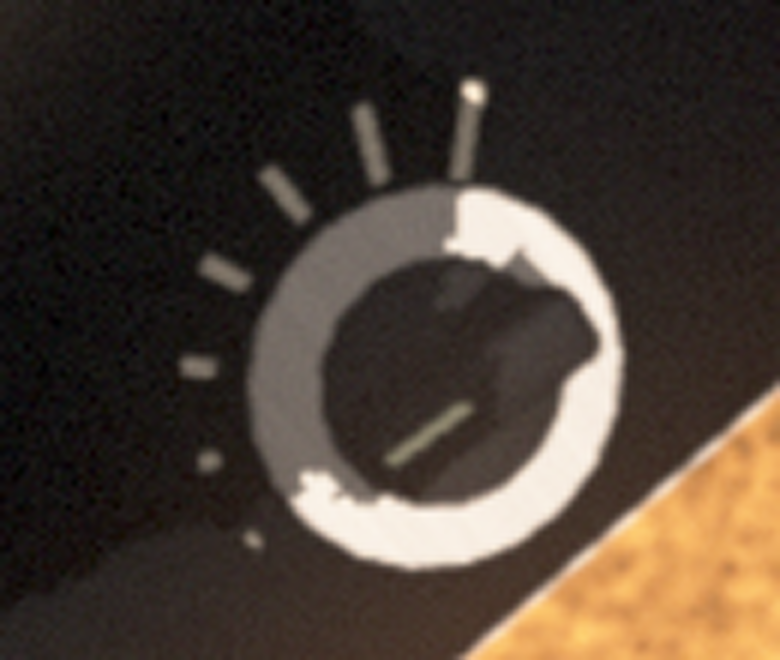

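```bash
python3 - <<'E'
from h import *
s,c,t,cs=pickle.load(open('c31.pkl','rb'))
U=lambda p:up(p,280,50,6)
W=lambda p,z:atz(c,U(p),z,s)[:2]
ang=lambda a,b:np.degrees(np.arctan2(*(b-a)[::-1]))
O=W((437,377),.012); print('dial',O,'off dot',ang(O,W((255,540),.012)),'full',ang(O,W((472,93),.012)),'line',ang(W((470,405),.04),W((390,465),.04)))
print('bar end',W((585,340),.04),'line mid',W((430,435),.04))
E
```

```text
dial [0.57242597 0.04684803] off dot 177.43214349664518 full 41.34486937741113 line 172.38656827632929
bar end [0.5908077  0.03858151] line mid [0.5619321  0.04538072]
```

```bash
python3 -m creep '[{"dp":[12,-2,0],"turn":[0,0,8.2]},{"dp":[12,-2,0],"turn":[0,0,8.2]},{"dp":[12,-2,0],"turn":[0,0,8.2]},{"dp":[12,-2,0],"turn":[0,0,8.2]},{"dp":[12,-2,0],"turn":[0,0,8.2]},{"dp":[12,-2,0],"turn":[0,0,8.2]},{"dp":[12,-2,0],"turn":[0,0,8.2]},{"dp":[12,0,0],"turn":[0,0,8.2]}]' 50
python3 -m creep '[{"dp":[0,0,0],"turn":[0,0,8.2]},{"dp":[0,0,0],"turn":[0,0,8.2]},{"dp":[0,0,0],"turn":[0,0,8.2]},{"dp":[0,0,0],"turn":[0,0,8.2]},{"dp":[0,0,-10],"turn":[0,0,8.2]},{"dp":[0,0,-20],"turn":[0,0,8.2]},{"dp":[0,0,-20],"turn":[0,0,8.2]},{"dp":[0,0,-10],"turn":[0,0,8.2]}]'
python3 -m creep '[{"dp":[0,0,0],"turn":[0,0,0]},{"dp":[0,0,0],"turn":[0,0,0]},{"dp":[0,0,0],"turn":[0,0,0]},{"dp":[0,0,0],"turn":[0,0,0]}]'
python3 - <<'E'
from h import *
s=r.state(); M=R.from_rotvec(s['eef_rot']).as_matrix(); print(np.round(s['joint_positions'],2),np.degrees(np.arctan2(M[1,1],M[0,1])))
c=r.capture('wrist');cv2.imwrite('pics/w32.png',c['img'][:,:,::-1])
pickle.dump((s,c),open('c32.pkl','wb'))
E
```

```text
time_s: 45.6
position: [0.5691, 0.046, 0.2569]
eef_rot: [-1.784, -2.586, 0.0]
force: [0.7, -0.4, -0.3]
opening: 0.0502
time_s: 46.4
position: [0.5677, 0.0464, 0.1953]
eef_rot: [-0.098, -3.137, 0.0]
force: [0.0, -0.3, -0.5]
opening: 0.0502
time_s: 46.8
position: [0.5693, 0.0456, 0.198]
eef_rot: [0.111, 3.138, 0.0]
force: [-0.4, 0.8, 0.1]
opening: 0.0501
[-0.45  0.38  0.39  1.85 -0.18  0.94  1.52] 85.94103109792238
```

View pics/w32.png

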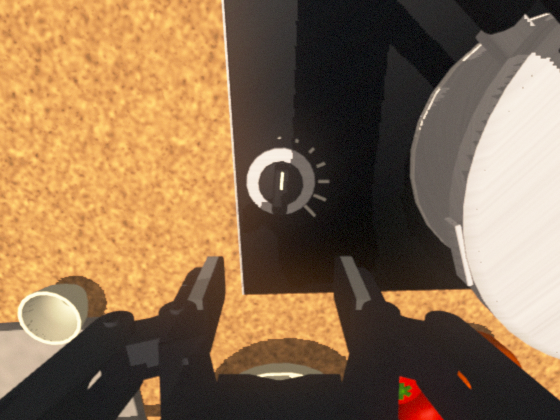

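```bash
python3 -m creep '[{"dp":[0,0,-30],"turn":[0,0,0]},{"dp":[0,0,-40],"turn":[0,0,0]},{"dp":[0,0,-30],"turn":[0,0,0]},{"dp":[0,0,0],"turn":[0,0,0]},{"dp":[0,0,0],"turn":[0,0,0]},{"dp":[0,0,0],"turn":[0,0,0]},{"dp":[0,0,0],"turn":[0,0,0]}]'
python3 - <<'E'
from h import *
s=r.state(); c=r.capture('wrist');cv2.imwrite('pics/w33.png',c['img'][:,:,::-1])
pickle.dump((s,c),open('c33.pkl','wb'))
s2,c2=pickle.load(open('c32.pkl','rb')); crop(c2['img'],230,120,110,110,6,'w32k.png')
E
```

```text
time_s: 47.55
position: [0.5702, 0.0455, 0.0991]
eef_rot: [0.11, 3.136, 0.001]
force: [0.1, -0.2, 0.7]
opening: 0.0499
```

View pics/w33.png

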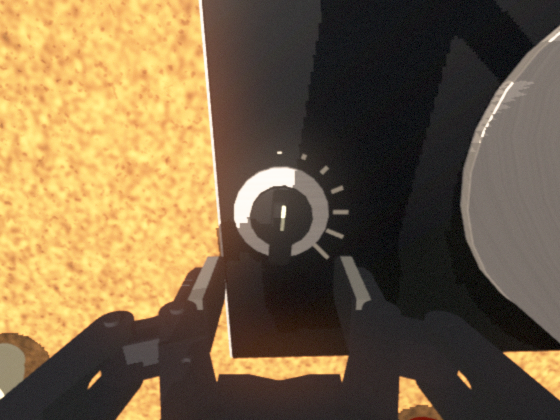

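View pics/w32k.png

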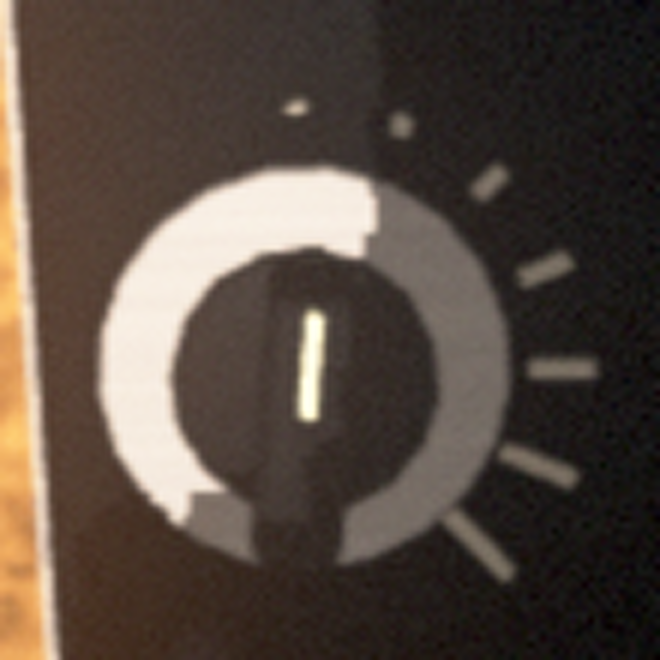

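```bash
python3 - <<'E'
from h import *
s,c=pickle.load(open('c33.pkl','rb')); crop(c['img'],225,150,120,130,5,'w33k.png')
E
```

```text
(no output)
```

View pics/w33k.png

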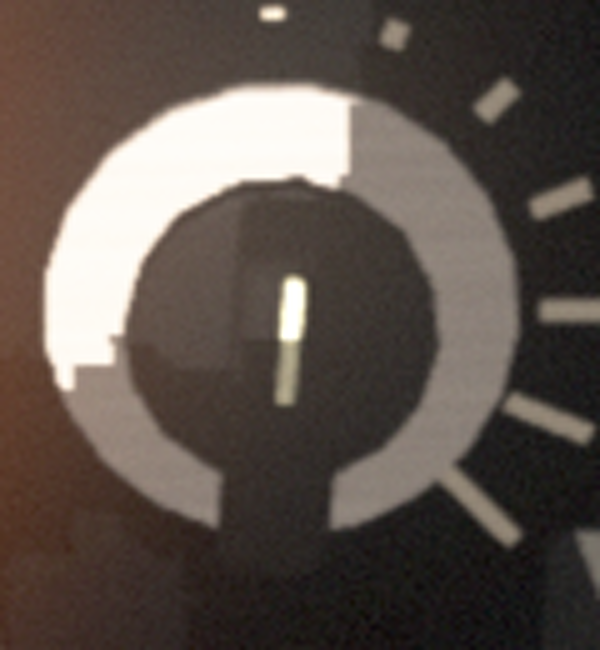

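```bash
python3 - <<'E'
from h import *
s,c=pickle.load(open('c32.pkl','rb'));s2,c2=pickle.load(open('c33.pkl','rb'))
U=lambda p:up(p,230,120,6);V=lambda p:up(p,225,150,5)
for n,a,b in [('upper',(315,312),(294,278)),('lower',(309,420),(285,404)),('dot',(296,107),(272,13)),('tick',(508,576),(515,540)),('dial',(305,368),(282,310)),('dialtop',(300,168),(275,84)),('bar',(297,540),(275,550))]:
    print(n,tri([ray(c,U(a),s),ray(c2,V(b),s2)]))
M=R.from_rotvec(s2['eef_rot']).as_matrix();print(np.degrees(np.arctan2(M[1,1],M[0,1])),s2['position'])
E
```

```text
upper (array([0.55298252, 0.04932489, 0.05215864]), [9.968661890262688e-05, 9.968661890261447e-05])
lower (array([0.56932377, 0.04726453, 0.05067481]), [0.00018169298543395886, 0.00018169298543396466])
dot (array([0.52853909, 0.04843778, 0.00953655]), [1.399111029574078e-05, 1.399111029574081e-05])
tick (array([0.61043648, 0.07931401, 0.00936985]), [0.00013660874901768108, 0.0001366087490176725])
dial (array([0.57147231, 0.04689816, 0.0091334 ]), [1.9959223962900485e-05, 1.9959223962881464e-05])
dialtop (array([0.53804628, 0.04829656, 0.01113044]), [0.00012537258415663813, 0.0001253725841566522])
bar (array([0.58591613, 0.04460401, 0.05615296]), [0.00010160027720685628, 0.00010160027720685723])
85.99419419380165 [0.57018422 0.04549322 0.09913498]
```

```bash
python3 -m creep '[{"dp":[1,1.5,-12],"turn":[0,0,0]},{"dp":[0,0,-20],"turn":[0,0,0]},{"dp":[0,0,-20],"turn":[0,0,0]},{"dp":[0,0,-19],"turn":[0,0,0]},{"dp":[0,0,0],"turn":[0,0,0]},{"dp":[0,0,0],"turn":[0,0,0]},{"dp":[0,0,0],"turn":[0,0,0]}]'
python3 -m creep '[{"dp":[0,0,0],"turn":[0,0,0]},{"dp":[0,0,0],"turn":[0,0,0]},{"dp":[0,0,0],"turn":[0,0,0]},{"dp":[0,0,0],"turn":[0,0,0]},{"dp":[0,0,0],"turn":[0,0,0]},{"dp":[0,0,0],"turn":[0,0,0]},{"dp":[0,0,0],"turn":[0,0,0]}]' 3
```

```text
time_s: 48.3
position: [0.5706, 0.0469, 0.027]
eef_rot: [0.11, 3.138, 0.0]
force: [-0.4, -0.3, 0.7]
opening: 0.0496
time_s: 49.0
position: [0.5704, 0.0469, 0.027]
eef_rot: [0.11, 3.139, 0.001]
force: [-1.1, 0.1, 6.6]
opening: 0.0127
```

```bash
python3 -m creep '[{"dp":[0,0,0],"turn":[0,0,-4]},{"dp":[0,0,0],"turn":[0,0,-8]},{"dp":[0,0,0],"turn":[0,0,-8]},{"dp":[0,0,0],"turn":[0,0,-8]},{"dp":[0,0,0],"turn":[0,0,-8]},{"dp":[0,0,0],"turn":[0,0,-8]},{"dp":[0,0,0],"turn":[0,0,-8]},{"dp":[0,0,0],"turn":[0,0,-8]}]'
python3 -m creep '[{"dp":[0,0,0],"turn":[0,0,-8]},{"dp":[0,0,0],"turn":[0,0,-8]},{"dp":[0,0,0],"turn":[0,0,-8]},{"dp":[0,0,0],"turn":[0,0,-8]},{"dp":[0,0,0],"turn":[0,0,-8]},{"dp":[0,0,0],"turn":[0,0,-8]},{"dp":[0,0,0],"turn":[0,0,-8]},{"dp":[0,0,0],"turn":[0,0,-8]}]'
python3 -m creep '[{"dp":[0,0,0],"turn":[0,0,-6]},{"dp":[0,0,0],"turn":[0,0,0]},{"dp":[0,0,0],"turn":[0,0,0]},{"dp":[0,0,0],"turn":[0,0,0]}]'
cat > k.py <<'E'
from h import *
s=r.state(); M=R.from_rotvec(s['eef_rot']).as_matrix(); print('jaw yaw',np.degrees(np.arctan2(M[1,1],M[0,1])),'moment',s['moment'],np.round(s['joint_positions'],2))
E
python3 k.py
```

```text
time_s: 49.8
position: [0.5713, 0.0483, 0.027]
eef_rot: [1.67, 2.659, 0.005]
force: [1.6, 4.0, 1.3]
opening: 0.0128
time_s: 50.6
position: [0.5732, 0.0481, 0.0271]
eef_rot: [2.824, 1.37, 0.01]
force: [7.4, 2.7, -3.6]
opening: 0.0129
time_s: 51.0
position: [0.5733, 0.048, 0.0271]
eef_rot: [2.889, 1.228, 0.01]
force: [7.9, 1.6, -1.6]
opening: 0.0127
jaw yaw -43.946063389073046 moment [ 0.32442957 -1.48466325 -0.06902013] [-0.77  0.8   0.85  1.95 -0.86  0.79 -0.18]
```

```bash
python3 -m creep '[{"dp":[1,0.3,0],"turn":[0,0,-3]},{"dp":[0,0,0],"turn":[0,0,-3]},{"dp":[0,0,0],"turn":[0,0,0]},{"dp":[0,0,0],"turn":[0,0,0]},{"dp":[0,0,0],"turn":[0,0,0]}]'; python3 k.py
python3 -m creep '[{"dp":[0,0,0],"turn":[0,0,-3]},{"dp":[0,0,0],"turn":[0,0,-2]},{"dp":[0,0,0],"turn":[0,0,0]},{"dp":[0,0,0],"turn":[0,0,0]},{"dp":[0,0,0],"turn":[0,0,0]}]'; python3 k.py
```

```text
time_s: 51.5
position: [0.5735, 0.0479, 0.0271]
eef_rot: [2.949, 1.077, 0.008]
force: [6.0, 0.9, 1.4]
opening: 0.0129
jaw yaw -49.8751364811992 moment [ 0.17602073 -1.16815576  0.18697296] [-0.78  0.81  0.87  1.95 -0.88  0.81 -0.27]
time_s: 52.0
position: [0.5732, 0.0476, 0.0272]
eef_rot: [2.99, 0.955, 0.005]
force: [4.7, -0.8, 4.8]
opening: 0.0129
jaw yaw -54.59469330617041 moment [-0.01528457 -1.09593233  1.86666379] [-0.79  0.82  0.89  1.95 -0.9   0.82 -0.34]
```

```bash
python3 -m creep '[{"dp":[0,0,0],"turn":[0,0,-3]},{"dp":[0,0,0],"turn":[0,0,0]},{"dp":[0,0,0],"turn":[0,0,0]},{"dp":[0,0,0],"turn":[0,0,0]}]'; python3 k.py
```

```text
time_s: 52.4
position: [0.5732, 0.0476, 0.0272]
eef_rot: [3.012, 0.882, 0.004]
force: [5.3, -0.5, 4.3]
opening: 0.0129
jaw yaw -57.35638749040781 moment [-0.15657354 -1.04366695  2.95879467] [-0.8   0.83  0.9   1.95 -0.91  0.82 -0.38]
```

```bash
python3 -m creep '[{"dp":[0,0,0],"turn":[0,0,0]},{"dp":[0,0,0],"turn":[0,0,0]},{"dp":[0,0,0],"turn":[0,0,0]},{"dp":[0,0,10],"turn":[0,0,0]},{"dp":[0,0,20],"turn":[0,0,0]},{"dp":[0,0,40],"turn":[0,0,0]},{"dp":[0,0,45],"turn":[0,0,0]},{"dp":[0,0,45],"turn":[0,0,0]}]' 45
python3 -m creep '[{"dp":[0,-20,20],"turn":[0,0,0]},{"dp":[0,-35,0],"turn":[0,0,0]},{"dp":[0,-40,0],"turn":[0,0,0]},{"dp":[0,-40,0],"turn":[0,0,0]},{"dp":[0,-40,0],"turn":[0,0,0]},{"dp":[0,0,0],"turn":[0,0,0]},{"dp":[0,0,0],"turn":[0,0,0]}]'
python3 - <<'E'
from h import *
t=save('top','t34.png'); cs=save('scene','s34.png'); pickle.dump((t,cs),open('c34.pkl','wb'))
crop(t['img'],50,125,210,150,3.8,'t34c.png'); crop(cs['img'],240,200,200,200,3,'s34c.png')
E
```

```text
time_s: 53.2
position: [0.5701, 0.0467, 0.1881]
eef_rot: [-3.02, -0.863, 0.002]
force: [-0.2, 0.7, 0.3]
opening: 0.0448
time_s: 53.9
position: [0.5702, -0.1291, 0.2066]
eef_rot: [-3.021, -0.86, -0.0]
force: [0.7, 0.5, 0.2]
opening: 0.045
```

View pics/t34c.png

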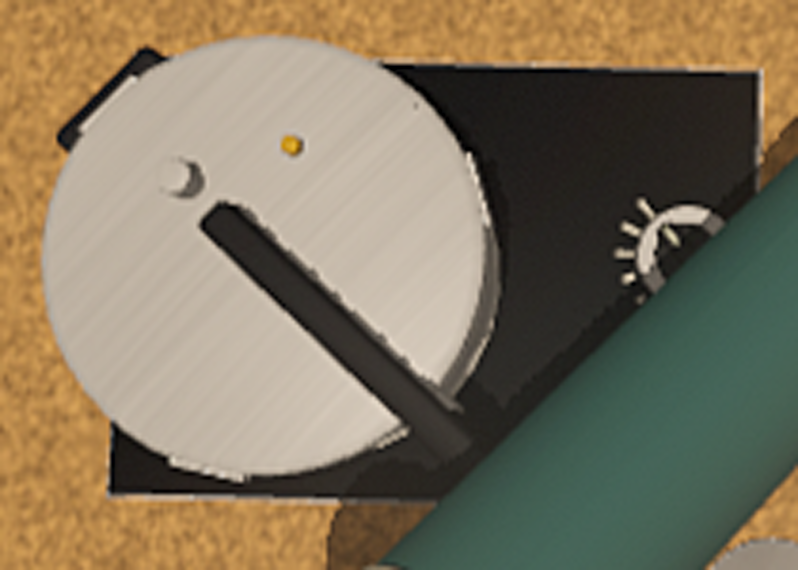

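View pics/s34c.png

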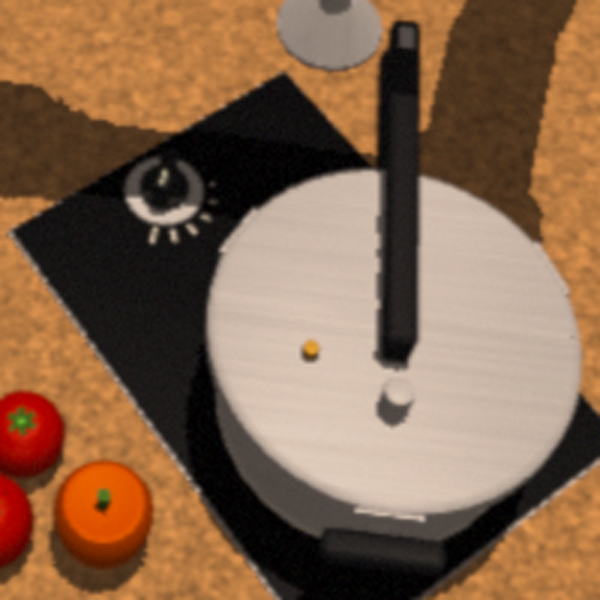

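View pics/t34.png

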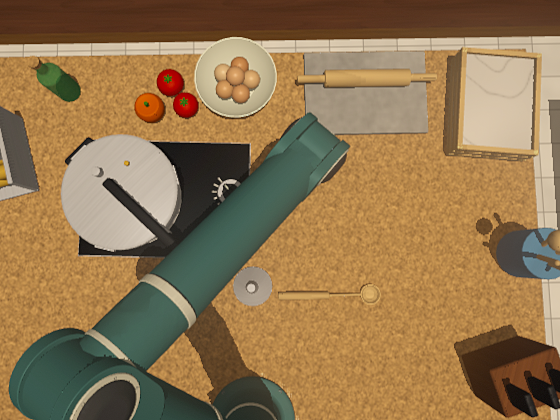

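```bash
python3 -m creep '[{"dp":[-10,30,10],"turn":[0,0,8]},{"dp":[-10,30,10],"turn":[0,0,8]},{"dp":[-10,30,0],"turn":[0,0,8]},{"dp":[0,0,0],"turn":[0,0,8]},{"dp":[0,0,0],"turn":[0,0,0]},{"dp":[0,0,0],"turn":[0,0,0]},{"dp":[0,0,0],"turn":[0,0,0]}]'
python3 - <<'E'
from h import *
t,cs=pickle.load(open('c34.pkl','rb'))
q=proj(cs,[(.5715,.047,.051),(.5715+.018*.75,.047+.018*.66,.051)]); print((q-[240,200]+.5)*3-.5)
q=proj(t,[(.5715,.047,.051),(.5715+.018*.75,.047+.018*.66,.051)]); print((q-[50,125]+.5)*3.8-.5)
s=r.state();c=r.capture('wrist'); cv2.imwrite('pics/w35.png',c['img'][:,:,::-1]); pickle.dump((s,c),open('c35.pkl','wb'))
print(proj(c,[(.5715,.047,.051),(.5715+.018*.75,.047+.018*.66,.051)],s))
E
```

```text
time_s: 54.7
position: [0.5409, -0.0382, 0.2262]
eef_rot: [2.666, 1.661, -0.0]
force: [-0.2, -0.7, 0.2]
opening: 0.045
[[165.34245306 166.2156973 ]
 [161.46747239 184.04980383]]
[[679.05256824 247.79717345]
 [660.79824841 227.81379207]]
[[267.97572556  81.85896342]
 [275.75487993  61.43002685]]
```

View pics/w35.png

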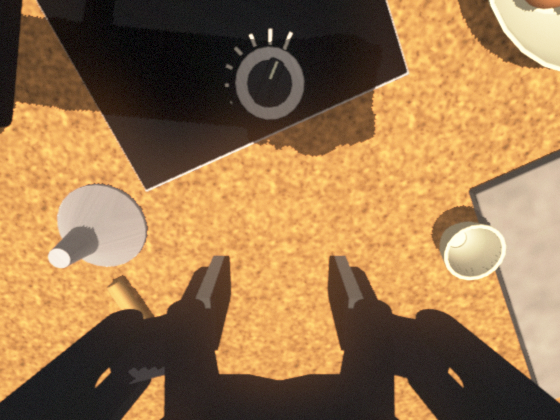

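```bash
python3 - <<'E'
from plant import r
print(r.hand_in(), r.state()['time_s'])
E
```

```text
the job is handed in; nothing more can be done
the job is handed in; nothing more can be done
```

The cooker is loaded, lidded and locked, the knob is at full, and I handed the job in at about 55 s of the 210 s allowed.

- **Bottles:** Only two filled bottles were on the worktop. Each was lowered into a gap at the wall until it stopped hard on the rack (15–23 N). In the pictures taken before the lid went on, all eight bottles stood upright. I measured cap heights after the first bottle, and its cap matched the others at about 0.126 m. I did not measure the second bottle's cap height. After the second the caps were only compared by eye.
- **Lid:** It was knocked a few centimetres aside during the run, so I measured it again before gripping it. It was set on with its handle 50° anticlockwise of the cooker's handle. It was then twisted clockwise to the stop, where it did not move under about 19 N. The bar sank about 3 mm, as expected.
- **Handle alignment:** The last measurement put the lid handle at −134.5° and the cooker handle at −133.7°. That is within measuring error, and pictures from all three cameras show one handle over the other.
- **Knob:** Turned after the lid was locked, in one grasp, to its end stop (the torque rose to about 3 N m). The top and wrist pictures show the pointer at the largest tick.

**Disagreements:**
- The arm's own readings put the rack at about 0.020 m, while the cameras gave 0.014–0.016 m.
- The scene camera placed the held lid about 6 mm farther from the cooker's centre than the top camera did. I went with the top camera and the forces felt.

I saw nothing else on the table moved, and the gripper was clear of everything at hand-in. I could not look inside the cooker once the lid was on.

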